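# Serve the glass bangle into the empty bay

### The arm

A 6-joint arm with a two-finger parallel gripper is mounted at the origin on the work surface. World frame = base frame: x ahead of the robot, y to its left, z up, the work surface at z = 0. Lengths are in m, angles in rad, forces in N, time in s.
With the tool pointing down it reaches from about 0.375 to 0.9 m from the base axis. Payload 3.1 kg.
Tool frame: the origin (TCP) lies at the very end of the fingers, on their centre line; the grasp point (between the pads) lies 19 mm behind it; z points along the fingers, y is the direction in which the jaws open and shut (so a half turn about z gives the same grasp; the last joint's range is limited). The gripper opens to 87 mm and grips with 3 to 60 N. Pads are 19 mm wide; open, the fingers measure 117 mm over their backs; the gripper's body (75 mm by 190 mm) begins 51 mm behind the grasp point.
Start: joints at [-1.524, 0.527, 1.433, -0, 1.181, -0.178], TCP at [0.139, -0.609, 0.223] pointing down, gripper open.
Joint ranges: [-3.08, 3.08], [-0.75, 2.2], [0.22, 2.44], [-1.43, 4.57], [0, 2.65], [-2.85, 2.85]. Speed limits (rad/s): [2.79, 2.79, 3.14, 3.14, 3.14, 3.14].

### API

Orientations are given as a unit quaternion [x, y, z, w].
In Python, from rig import robot gives the robot as it stands. The module is installed in compiled form; this text tells all that it offers.
- The arm moves only by the tool send_rows, never from a script. Its argument "deltas" is a list of rows, each an object of numbers: "tx", "ty", "tz": the shift along the tool's x, y, z in cm; "rx", "ry", "rz": the turn, a rotation vector about the tool's x, y, z in rad. A call has 1 to 5 rows; each row is the pose to reach, as a shift and turn from the pose commanded when the call began, along the tool's axes at that moment; what a row does not reach only later rows make up. A row lasts 1/12 s, in which the tool goes at most 41.7 mm and 7.16 degrees, less where a joint would pass 70% of its speed; a pose out of reach is approached as far as the arm can. A call with a gripper value outside its range is refused whole. "claw" is the finger opening in cm, from 0 to 8.7, set as the call begins (left out, the last holds). The fingers move at their own pace and stop on an object; "squeeze" is the grip in N (left out, the last holds). Time passes only in rows, so rows that repeat a pose let the fingers close. It gives the time, the measured TCP pose, the force and the opening at its end, in the units of the state.
- robot.get_obs(): the state, without advancing time (a new reading comes with each control period).
- robot.camera(name): name is "scene" or "top" or "wrist"; returns a dict with "color" (480x640x3 uint8, red, green, blue), "z_map" (480x640 float32, m along the optical axis (not along the pixel's ray), 0 where there is no reading), "intrinsics" (3x3 intrinsics, pixels), "R" (3x3) and "t" (3): a world point X has camera coordinates R X + t; the wrist camera has in their place "tool_from_camera" (4x4, takes a point from camera to tool coordinates, whose origin is the TCP and whose axes are the flange's). Camera axes: x right, y down, z forward; pixel columns grow to the right and rows downward; lengths in m; the calibration is good to about 2 mm. A picture is of the moment at which its call begins: read the wrist's pose just before it.
- robot.hand_in(): hands the job in, once; it reports no verdict.
Trained networks look in the newest picture that a camera, given by its name, has taken for a name from the list of things; names that differ only in an ending like _2 or _b are one class to them, and where a whole thing is asked for, a point or a joint stands for the part that bears it (a point fixed in the world has none). Each returns a list of dicts, best first, with "p" (0 to 1); they miss things now and then, are a little off and sometimes report something else, mostly with a low value. They report only what shows in the picture. A call takes as long as a camera call.
- robot.outline_of(label, camera): "pixels" (480x640 bool, what is visible of it) and "xy" ([column, row] in pixels, amid what is visible of it).
- robot.tip_of(label, camera): "xy" ([column, row] in pixels: a listed point, or the origin of a listed thing).
The state is a dict: "time": time; "q": joint angles; "joint_velocities": joint speeds; "joint_torque": joint torques, N m; "position": TCP position; "tool_rot": TCP orientation; "ft_force": force on the tool from outside, world axes, zero at the start; "moment": the same for the moment, N m; "grip_width": finger opening in m.
Only numpy, scipy, OpenCV 4.12 (cv2) and the standard library are available. Lean on these libraries where they do the work, as an engineer would, in place of code of your own. Each camera call takes 0.05 s, during which the arm holds its last target.

### The job

Pick up the cranked lifter by its wooden grip, slide its blade between the ribs under the big turquoise glass bangle on the black tray, and carry the bangle level on the blade, never touching the glass with the fingers, to the one empty bay of the sandalwood box. Set it down gently so that it lies flat on both ribs, wholly inside the bay, then draw the blade out and lay the lifter flat on the counter, blade down and clear of the box and the tray. Leave the silver bangles, the bell and the sizing cone as they stand.

Things in the scene. Friction and masses are not known exactly. Their poses are not given: they have to be found in the camera images.
- lifter: Cranked spatula, 90 g. Origin: underside of the blade below the grip's middle; x to the blade's tip, z up (starts flat on the counter). Steel blade 34 wide, 3 mm thick, x = -10 to 145 mm; 14 mm wide upright neck at x = 12 to 20 mm; wooden grip 20 mm wide (y), z = 40 to 66 mm, x = -53 to 37 mm.
- lifter_grip (a point): Middle of the lifter's wooden grip, 53 mm above the underside of the blade; pinch it here across its 20 mm width (y).
- glass_bangle: Turquoise glass bangle lying flat: plain ring, 86 mm outer and 68 mm inner diameter, 10 mm high, 54 g; the biggest bangle. Origin at the centre of its underside. It rests on the two ribs of one of the two seats of the black tray.
- silver_a: Silver bangle lying flat in a bay of the box: ring 80 mm outer, 66 mm inner diameter, 8 mm high; origin at the centre of its underside.
- silver_b: The other silver bangle, just like silver_a, in another bay of the box.
- box: Open carved sandalwood box, fixed, 134 (x) by 316 mm (y): three bays along y, 104 mm apart; two hold silver bangles, one is empty. Origin under the middle bay on the counter, x from the open front to the back. Floor 5 mm thick from x = -65 mm, no front wall; back wall (inner face x = 62 mm), ends and 4 mm partitions 26 mm high. Ribs: see bay1.
- bay1 (a point): Centre of the bay at the box's -y end, at the height of the rib tops (21 mm above the counter); axes as the box. Each bay has two ribs along x, 6 mm wide, at y = +-28 mm from its centre line (50 mm clear between them), from x = -60 mm to the back wall; the bangle lies across them.
- bay2 (a point): The same for the middle bay.
- bay3 (a point): The same for the bay at the box's +y end.
- tray: Black plastic tray, fixed, 134 (x) by 212 mm (y), made like the box (same open front, floor, walls and ribs) but with two ribbed seats at y = +-52 mm and no partition between them; one holds the glass bangle, the other the bell. Origin under its centre on the counter; x from the open front to the back wall.
- bell: Brass hand bell standing on the ribs of the tray's other seat: 72 mm across the mouth, 84 mm tall; origin at the centre of its underside.
- cone: Dark wooden bangle-sizing cone standing on the counter between the tray and the box: foot 54 mm across, 120 mm tall; origin at the centre of its underside.

How it is judged:
On the way, in this order (a step that is already met when the one before it is completed fails the run):
1. the glass bangle is carried level on the lifter, well clear of the tray (height (world z) of glass_bangle above 0.05 m and contact force between glass_bangle and lifter above 0.1 N and angle between glass_bangle's own z axis and vertical below 0.3 rad), for 0.3 s.
2. the glass bangle lies in the empty bay (((horizontal distance between glass_bangle and bay1 below 0.018 m and z of glass_bangle in the frame of bay1 between -0.003 and 0.003 m) or (horizontal distance between glass_bangle and bay2 below 0.018 m and z of glass_bangle in the frame of bay2 between -0.003 and 0.003 m) or (horizontal distance between glass_bangle and bay3 below 0.018 m and z of glass_bangle in the frame of bay3 between -0.003 and 0.003 m))), for 0.2 s.
At the end, for the whole second after the job is handed in: The glass bangle lies at rest and flat on the ribs of the bay that was empty, its centre within 18 mm of the bay's centre (wholly inside the bay); the lifter lies at rest flat on the counter, blade down, touching neither box nor tray, its grip more than 90 mm from the bangle's centre (((horizontal distance between glass_bangle and bay1 below 0.018 m and z of glass_bangle in the frame of bay1 between -0.003 and 0.003 m) or (horizontal distance between glass_bangle and bay2 below 0.018 m and z of glass_bangle in the frame of bay2 between -0.003 and 0.003 m) or (horizontal distance between glass_bangle and bay3 below 0.018 m and z of glass_bangle in the frame of bay3 between -0.003 and 0.003 m)) and angle between glass_bangle's own z axis and vertical below 0.06 rad and linear speed of each of glass_bangle, lifter below 0.02 m/s and height (world z) of lifter below 0.004 m and angle between lifter's own z axis and vertical below 0.05 rad and horizontal distance between lifter and glass_bangle above 0.09 m and contact force between lifter and box below 0.05 N and contact force between lifter and tray below 0.05 N).
It fails at once if the fingers touch the glass bangle (contact force between glass_bangle and the fingers above 0.3 N).
It fails at once if the glass bangle is tipped by more than 30 degrees (angle between glass_bangle's own z axis and vertical above 0.52 rad).
It fails at once if the glass bangle is set down or struck hard (over 15 N) (contact force between glass_bangle and anything else above 15 N).
It fails at once if a silver bangle is shifted by more than 15 mm or tipped (distance of any of silver_a, silver_b from where it was at the start of the episode above 0.015 m or angle between any of silver_a, silver_b's own z axis and vertical above 0.3 rad).
It fails at once if the bell or the cone is shifted by more than 15 mm or tipped (distance of any of bell, cone from where it was at the start of the episode above 0.015 m or angle between any of bell, cone's own z axis and vertical above 0.3 rad).
It also fails if it takes over 70 s, if anything falls off the work surface, if the arm or the gripper's body presses on something with over 40 N, if the wrist force passes 120 N, or if a joint passes its speed limit or range.

## Working session

There is one attempt and no reset: what is moved stays moved. The work goes in short steps, Python scripts to look and compute and a tool call to move; the robot and the scene stay as the last step left them, time stands still between calls to the robot, and variables do not carry over. Pictures are saved under pics/ and viewed, and the job is handed in when it is done.

Besides the shell and the picture viewer there is one more tool, called after "Call:" as name([rows], argument=value, ...), one row to a line, values as JSON. send_rows: Moves the arm, as the interface text tells. Its arguments: {"type":"object","properties":{"deltas":{"type":"array","items":{"type":"object","properties":{"tx":{"type":"number"},"ty":{"type":"number"},"tz":{"type":"number"},"rx":{"type":"number"},"ry":{"type":"number"},"rz":{"type":"number"}}}},"claw":{"type":"number"},"squeeze":{"type":"number"}},"required":["deltas"]}

```bash
mkdir -p pics
python3 - <<'E'
from rig import robot
import cv2,numpy as np
o=robot.get_obs();print(o)
for n in("scene","top"):
    c=robot.camera(n);cv2.imwrite(f"pics/{n}0.png",c["color"][:,:,::-1]);np.savez(f"{n}0.npz",**c)
    print(n,c["intrinsics"],c["R"],c["t"])
    for l in("lifter","lifter_grip","glass_bangle","silver_a","box","bay1","bay2","bay3","tray","bell","cone"):
        r=robot.tip_of(l,n);print(l,[(np.round(x["xy"],1).tolist(),round(x["p"],2)) for x in r[:3]])
E
```

```text
{'time': 0.0, 'q': array([-1.52448270e+00,  5.28462372e-01,  1.43389474e+00, -3.33723002e-05,
        1.18144040e+00, -1.78485486e-01]), 'joint_velocities': array([-2.00307842e-03,  7.41256070e-04,  3.56867151e-06, -4.13005941e-05,
       -2.56236936e-04,  1.05052413e-03]), 'joint_torque': array([ 8.37607786e-05, -4.40039492e+01, -1.76592690e+01,  6.31551608e-02,
        5.82008378e-02, -1.70924523e-04]), 'position': array([ 0.13931229, -0.60851226,  0.2215764 ]), 'tool_rot': array([ 9.93688501e-01,  1.12169280e-01,  5.74053815e-05, -1.10104053e-03]), 'ft_force': array([ 0.44701611, -0.29077622,  0.70382663]), 'moment': array([-0.03008613,  0.01099679,  0.03796547]), 'grip_width': 0.0870357648415533}
scene [[460.1498036    0.         321.91574231]
 [  0.         460.1498036  243.70696306]
 [  0.           0.           1.        ]] [[-0.87805614  0.47853787 -0.00434937]
 [ 0.35488244  0.64501307 -0.67676923]
 [-0.3210543  -0.59578489 -0.73618238]] [ 0.4390348  -0.15042269  1.18216159]
lifter [([344.3, 238.9], 0.83)]
lifter_grip [([350.3, 224.8], 0.9), ([343.5, 350.3], 0.69)]
glass_ban
[... 592 characters left out ...]
]] [[ 0.01247468 -0.99976033  0.01799079]
 [-0.99763971 -0.01365917 -0.06729358]
 [ 0.06752319 -0.01710886 -0.997571  ]] [-0.00495014  0.52399053  0.87955423]
lifter [([333.4, 283.4], 0.68)]
lifter_grip [([329.5, 290.7], 0.81)]
glass_bangle [([449.2, 206.1], 0.84)]
silver_a [([155.4, 215.2], 0.94), ([210.4, 212.7], 0.92)]
box [([209.9, 213.5], 0.84), ([154.3, 214.0], 0.19)]
bay1 [([156.1, 217.7], 0.92), ([260.6, 209.8], 0.78), ([208.2, 211.6], 0.78)]
bay2 [([156.1, 217.7], 0.92), ([260.6, 209.8], 0.78), ([208.2, 211.6], 0.78)]
bay3 [([156.1, 217.7], 0.92), ([260.6, 209.8], 0.78), ([208.2, 211.6], 0.78)]
tray [([422.4, 210.5], 0.76)]
bell [([395.4, 208.5], 0.93)]
cone [([324.9, 209.7], 0.83)]
```

View pics/top0.png

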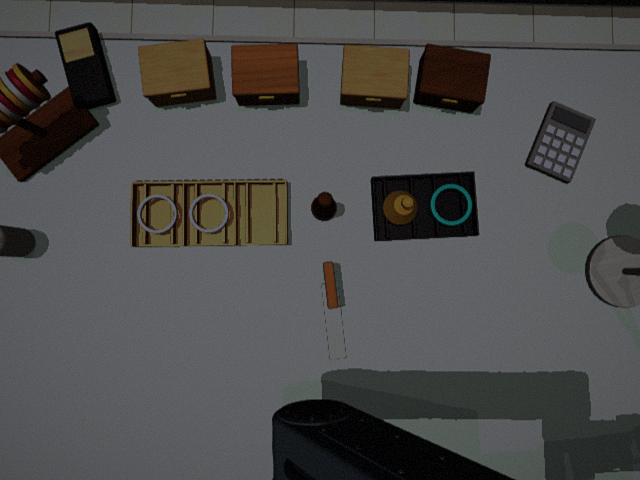

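View pics/scene0.png

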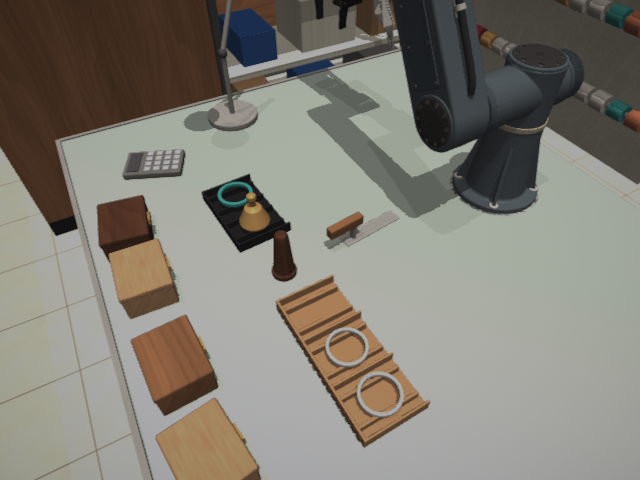

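The top view shows the empty bay on the right (-y, bay1) at about (265,212). The glass is at (451,205), and the lifter is at (333,285) with its blade pointing at the robot. Next I'll measure precisely.

```bash
cat > h.py <<'E'
import numpy as np,cv2
def world(c,uv,z=None):
    K=np.array(c["intrinsics"]);R=np.array(c["R"]);t=np.array(c["t"])
    uv=np.atleast_2d(uv).astype(float)
    d=np.c_[(uv[:,0]-K[0,2])/K[0,0],(uv[:,1]-K[1,2])/K[1,1],np.ones(len(uv))]
    C=-R.T@t
    if z is None:
        zz=c["z_map"][uv[:,1].astype(int),uv[:,0].astype(int)]
        return (d*zz[:,None]-t)@R
    D=d@R
    s=(z-C[2])/D[:,2]
    return C+D*s[:,None]
def proj(c,X):
    p=np.atleast_2d(X)@np.array(c["R"]).T+np.array(c["t"]);p=p@np.array(c["intrinsics"]).T
    return p[:,:2]/p[:,2:]
def circ(P):
    A=np.c_[2*P[:,:2],np.ones(len(P))];s=np.linalg.lstsq(A,(P[:,:2]**2).sum(1),rcond=None)[0]
    return s[:2],np.sqrt(s[2]+s[0]**2+s[1]**2)
E
python3 - <<'E'
from h import *
for n in("top","scene"):
    c=dict(np.load(n+"0.npz"));hsv=cv2.cvtColor(c["color"],cv2.COLOR_RGB2HSV)
    print(n,"cam",-c["R"].T@c["t"])
    m=((hsv[...,0]>75)&(hsv[...,0]<100)&(hsv[...,1]>120)&(hsv[...,2]>70)).astype(np.uint8)
    nc,l,st,ce=cv2.connectedComponentsWithStats(m)
    k=1+np.argmax(st[1:,4]);print(st[k],ce[k])
    ys,xs=np.where(l==k);P=world(c,np.c_[xs,ys]);print("glass z med",np.median(P[:,2]))
    cs=max(cv2.findContours((l==k).astype(np.uint8),0,1)[0],key=len)[:,0]
    print("glass circ top@.031",circ(world(c,cs,.031)),"@.026",circ(world(c,cs,.026)))
    # grip
    for z in(0,):pass
    from rig import robot
    for lab in("lifter","lifter_grip","tray","box"):
        for r in robot.outline_of(lab,n)[:2]:
            mm=r["pixels"];ys,xs=np.where(mm);P=world(c,np.c_[xs,ys])
            print(lab,r["p"],len(xs),"zq",np.round(np.percentile(P[:,2],[2,25,50,75,98]),4))
            rr=cv2.minAreaRect(np.c_[xs,ys].astype(np.float32));b=cv2.boxPoints(rr)
            for z in ((.066,.003) if "lif" in lab else (.026,)):print(z,np.round(world(c,b,z)[:,:2],4).tolist(),b.round(1).tolist())
            np.save(f"{lab}_{n}.npy",mm)
E
```

```text
top cam [0.46342521 0.0172565  0.91276805]
[431 184  41  41 406] [450.62807882 204.21428571]
glass z med 0.031158902242137132
glass circ top@.031 (array([ 0.59980044, -0.25888217]), np.float64(0.04086188979265303)) @.026 (array([ 0.60057374, -0.26044799]), np.float64(0.04109359409348501))
lifter 0.56 1520 zq [-0.0002  0.0029  0.0046  0.0651  0.0689]
0.066 [[0.4766, 0.0135], [0.4815, -0.0214], [0.297, -0.0465], [0.2925, -0.0121]] [[316.6000061035156, 262.6000061035156], [334.70001220703125, 260.29998779296875], [346.79998779296875, 357.3999938964844], [328.70001220703125, 359.70001220703125]]
0.003 [[0.4776, 0.0132], [0.4828, -0.0243], [0.2846, -0.0513], [0.2797, -0.0143]] [[316.6000061035156, 262.6000061035156], [334.70001220703125, 260.29998779296875], [346.79998779296875, 357.3999938964844], [328.70001220703125, 359.70001220703125]]
lifter_grip 0.56 1434 zq [0.0005 0.0031 0.0047 0.0652 0.0689]
0.066 [[0.4761, 0.0098], [0.4801, -0.0221], [0.2981, -0.0448], [0.2943, -0.0133]] [[318.5, 262.8999938964844], [335.0, 261.0], [345.8999938964844, 356.79998779296875], [329.3999938964844, 358
[... 2152 characters left out ...]
9999389648438], [386.3999938964844, 195.8000030517578], [398.79998779296875, 220.60000610351562], [335.6000061035156, 252.1999969482422]]
tray 0.56 2450 zq [0.0021 0.0056 0.0113 0.02   0.0275]
0.026 [[0.6797, -0.3018], [0.5277, -0.3682], [0.5291, -0.0886], [0.6614, -0.0485]] [[198.1999969482422, 194.0], [245.8000030517578, 160.89999389648438], [292.0, 227.1999969482422], [244.39999389648438, 260.29998779296875]]
box 0.56 10929 zq [0.0022 0.0053 0.0071 0.02   0.0285]
0.026 [[0.6608, 0.0807], [0.4894, 0.0462], [0.5092, 0.3956], [0.6442, 0.4016]] [[269.6000061035156, 304.1000061035156], [336.70001220703125, 260.3999938964844], [431.0, 405.1000061035156], [363.8999938964844, 448.79998779296875]]
```

Run:
```python
import cv2
a=cv2.imread("pics/top0.png")
cv2.imwrite("pics/t1.png",cv2.resize(a[150:370,300:500],None,fx=3,fy=2.7,interpolation=2)) if 0 else cv2.imwrite("pics/t1.png",cv2.resize(a[250:370,290:450],None,fx=5,fy=5,interpolation=2))
cv2.imwrite("pics/t2.png",cv2.resize(a[160:260,120:300],None,fx=4.4,fy=4.4,interpolation=2))
cv2.imwrite("pics/t3.png",cv2.resize(a[160:250,360:490],None,fx=6,fy=6,interpolation=2))
```

```text
(no output)
```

View pics/t1.png

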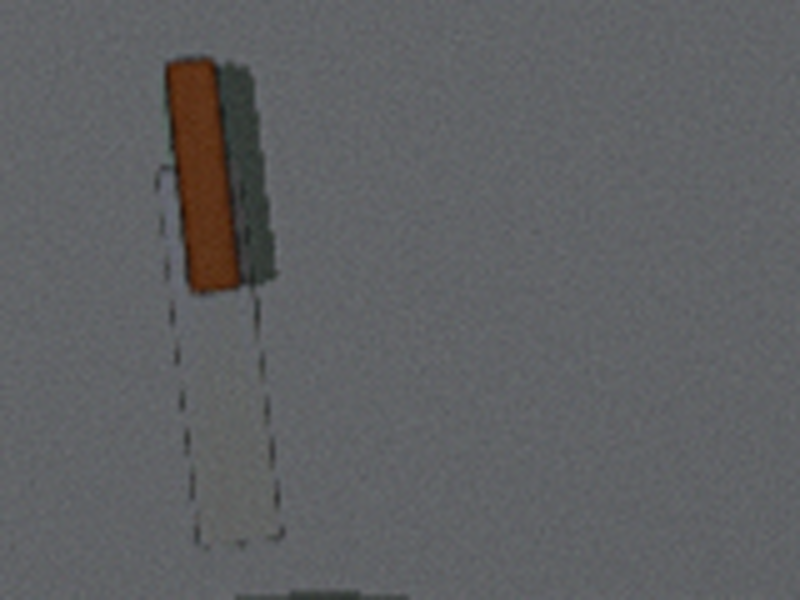

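View pics/t2.png

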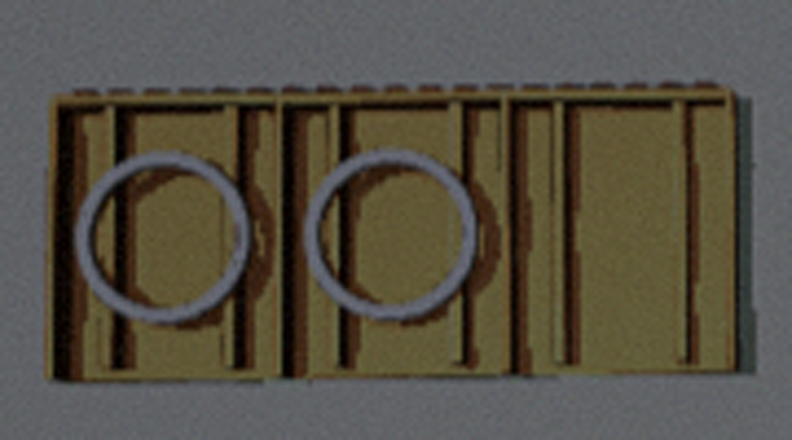

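View pics/t3.png

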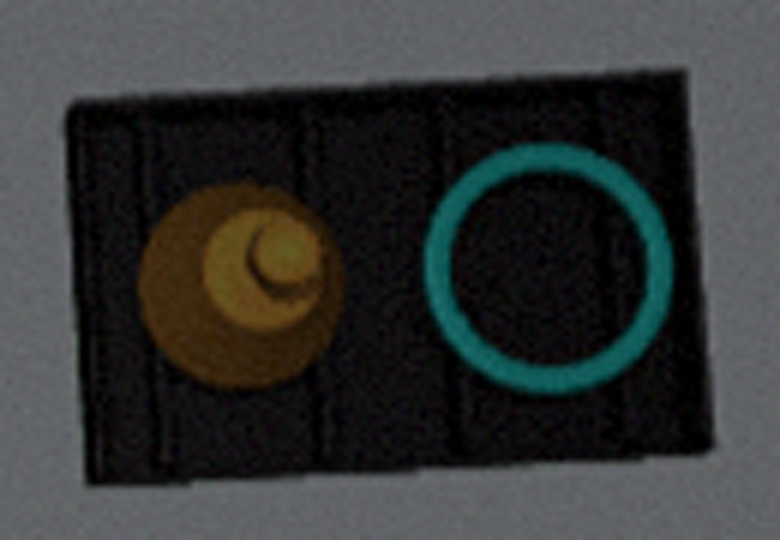

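Run:
```python
from h import *
c=dict(np.load("top0.npz"))
def px(p,s,o): return (np.array(p,float)+.5)/s-.5+np.array(o)
g=world(c,px([(167,62),(213,58),(238,286),(190,292)],5,(290,250)),.066)[:,:2]
print("grip",g.round(4).tolist(),"mid",g.mean(0)); a=(g[2]+g[3]-g[0]-g[1])/2;print("dir",np.degrees(np.arctan2(a[1],a[0])),np.hypot(*a))
b=world(c,px([(158,170),(252,170),(198,543),(283,535)],5,(290,250)),.003)[:,:2];print("blade",b.round(4).tolist(),"tipmid",(b[2]+b[3])/2,"w",np.hypot(*(b[3]-b[2])))
a=(b[2]-b[0]);print(np.degrees(np.arctan2(a[1],a[0])))
def fit(name,M,W):
    # procrustes
    M=np.array(M,float);mc=M.mean(0);wc=W.mean(0);H=(M-mc).T@(W-wc);U,S,V=np.linalg.svd(H);R=(V.T@np.diag([1,np.linalg.det(V.T@U.T)])@U.T)
    t=wc-R@mc;print(name,t,np.degrees(np.arctan2(R[1,0],R[0,0])),"res",((M@R.T+t)-W).round(4).tolist());return R,t
W=world(c,px([(72,105),(686,72),(712,452),(90,482)],6,(360,160)),.026)[:,:2]
R,t=fit("tray",[(.067,.106),(.067,-.106),(-.067,-.106),(-.067,.106)],W)
print("seat -y",t+R@[0,-.052])
W=world(c,px([(52,100),(732,93),(737,372),(50,378)],4.4,(120,160)),.026)[:,:2]
Rb,tb=fit("box",[(.067,.158),(.067,-.158),(-.067,-.158),(-.067,.158)],W)
for y in(-.104,0,.104):print("bay",tb+Rb@[0,y])
# draw ribs + check in both cams
for n in("top","scene"):
    c=dict(np.load(n+"0.npz"));im=np.ascontiguousarray(cv2.resize(c["color"][:,:,::-1],None,fx=4,fy=4,interpolation=2))
    def L(R,t,p,q,z,col):
        P=np.array([np.r_[t+R@p,z],np.r_[t+R@q,z]]);u=((proj(c,P)+.5)*4-.5)*16;u=u.astype(int);cv2.line(im,u[0].tolist(),u[1].tolist(),col,1,16,4)
    for (R_,t_,ss,yy) in((R,t,(-.052,.052),.106),(Rb,tb,(-.104,0,.104),.158)):
        for s in ss:
            for d in(-31,-25,25,31):L(R_,t_,[-.06,s+d/1e3],[.062,s+d/1e3],.021,(0,0,255))
        for p,q in(((.067,yy),(.067,-yy)),((.067,-yy),(-.067,-yy)),((-.067,-yy),(-.067,yy)),((-.067,yy),(.067,yy))):L(R_,t_,p,q,.026,(0,255,0))
    if n=="top":
        cv2.imwrite("pics/f1.png",im[640:1000,480:1200]);cv2.imwrite("pics/f2.png",im[640:1000,1440:2000])
    else:
        cv2.imwrite("pics/f3.png",im[1060:1640,1080:1760]);cv2.imwrite("pics/f4.png",im[680:1100,760:1240])
```

```text
grip [[0.4779, 0.0011], [0.4796, -0.0167], [0.3924, -0.0272], [0.3899, -0.0088]] mid [ 0.43494756 -0.0129253 ]
dir -173.33823017986532 0.08820750999024866
blade [[0.4343, 0.003], [0.4348, -0.0359], [0.2827, -0.0152], [0.2862, -0.05]] tipmid [ 0.28445021 -0.03262832] w 0.034941136962024257
-173.1262778879558
tray [ 0.59632616 -0.20655832] 3.6061898098788805 res [[0.0026, 0.0007], [0.001, 0.0006], [-0.0017, -0.0003], [-0.0019, -0.001]]
seat -y [ 0.59959687 -0.25845536]
box [0.5747404  0.23239459] 1.490665280583139 res [[0.0025, 0.0008], [0.0024, -0.0018], [-0.0018, -0.0007], [-0.0031, 0.0017]]
bay [0.57744586 0.12842979]
bay [0.5747404  0.23239459]
bay [0.57203493 0.3363594 ]
```

Run:
```python
import cv2,numpy as np
a=[cv2.imread(f"pics/f{i}.png") for i in(1,2,3,4)]
cv2.imwrite("pics/fA.png",np.vstack([cv2.copyMakeBorder(x,0,0,0,720-x.shape[1],0) for x in a[:2]])[:600] if 0 else cv2.resize(np.vstack([cv2.copyMakeBorder(x,0,0,0,720-x.shape[1],0) for x in a[:2]]),None,fx=.83,fy=.83))
```

```text
(no output)
```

View pics/fA.png

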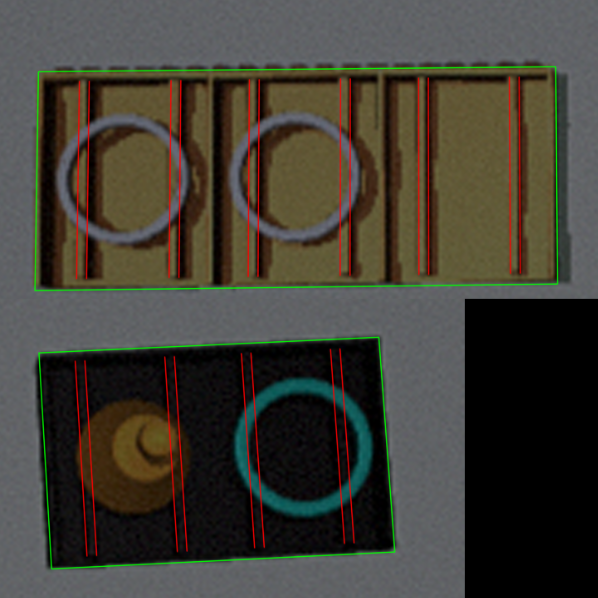

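View pics/f3.png

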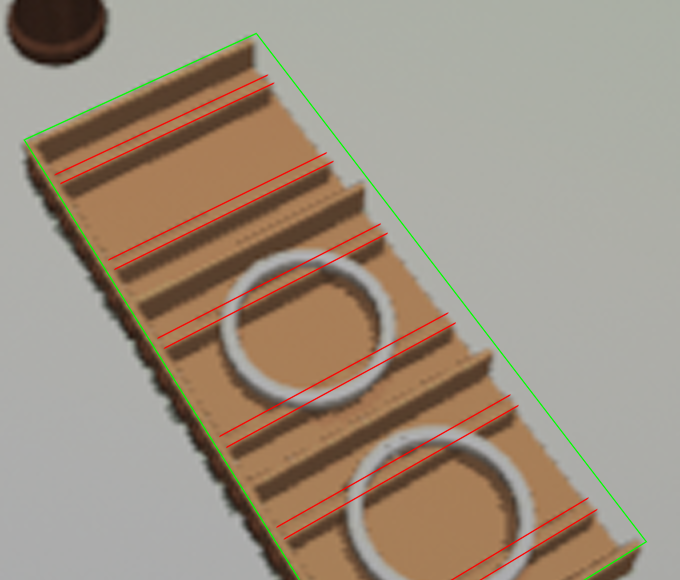

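View pics/f4.png

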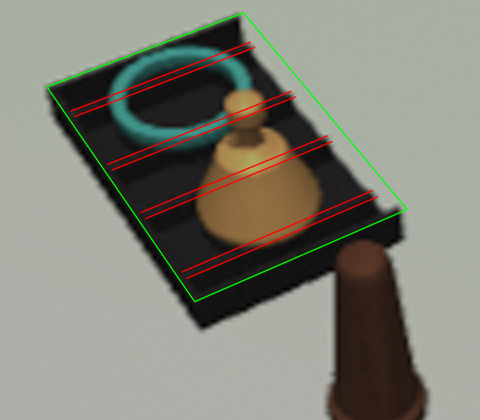

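The overlay fits to within about 2 mm. Poses found:

| Thing | Position (x, y) | Yaw |
|---|---|---|
| Lifter | (.428, -.015) | -173.3° |
| Glass seat | (.600, -.258) | 3.6° |
| bay1 | (.577, .128) | 1.5° |

I'll move above the grip first.

Call:
send_rows([
  {"tx": 2,"ty": -2.5,"tz": 0},
  {"tx": 4.6,"ty": -5.7,"tz": 0.5},
  {"tx": 7.2,"ty": -8.9,"tz": 1},
  {"tx": 9.8,"ty": -12.1,"tz": 1.5},
  {"tx": 12.4,"ty": -15.3,"tz": 2,"rz": 0.1},
], claw=8.7, squeeze=60)

```text
schema error: expected keys tx, ty, tz, rx, ry, rz
```

```bash
cat >> h.py <<'E'
from scipy.spatial.transform import Rotation as Ro
def to(x,y,z,yaw):
    "deltas to world TCP target, tool pointing down with tool-x yaw (deg)"
    from rig import robot
    o=robot.get_obs();p=o["position"];R=Ro.from_quat(o["tool_rot"]);
    T=Ro.from_euler("z",yaw,degrees=True)*Ro.from_euler("x",180,degrees=True)
    d=R.inv().apply(np.array([x,y,z])-p)*100;r=(R.inv()*T).as_rotvec()
    M=R.as_matrix()
    print("t",round(o["time"],2),"pos",p.round(4),"yaw",np.degrees(np.arctan2(M[1,0],M[0,0])).round(2),"tilt",np.degrees(M[:2,2]).round(2),"w",round(o["grip_width"],4),"F",o["ft_force"].round(2),"M",o["moment"].round(3),"q6",round(o["q"][5],2))
    print("  d cm",d.round(2),"rot",r.round(4));return o
E
python3 -c "
from h import *
to(.428,-.015,.13,6.7)"
```

```text
t 1.6 pos [ 0.1393 -0.6093  0.2225] yaw 12.88 tilt [-0.  0.] w 0.0867 F [-0.06 -0.25 -0.46] M [-0.014 -0.036 -0.   ] q6 -0.18
  d cm [ 41.39 -51.49   9.26] rot [-0.      0.      0.1079]
```

Call:
send_rows([
  {"tx": 2,"ty": -2.5,"tz": 0,"rx": 0,"ry": 0,"rz": 0},
  {"tx": 4.6,"ty": -5.7,"tz": 0.5,"rx": 0,"ry": 0,"rz": 0},
  {"tx": 7.2,"ty": -8.9,"tz": 1,"rx": 0,"ry": 0,"rz": 0},
  {"tx": 9.8,"ty": -12.1,"tz": 1.5,"rx": 0,"ry": 0,"rz": 0},
  {"tx": 12.4,"ty": -15.3,"tz": 2,"rx": 0,"ry": 0,"rz": 0},
], claw=8.7, squeeze=60)

```text
time: 2.02
position: [0.2266, -0.4309, 0.2025]
tool_rot: [0.994, 0.112, 0.0, 0.0]
ft_force: [1.8, -0.5, 0.7]
grip_width: 0.0873
```

Call:
send_rows([
  {"tx": 2.6,"ty": -3.2,"tz": 0.5,"rx": 0,"ry": 0,"rz": 0},
  {"tx": 5.2,"ty": -6.4,"tz": 1,"rx": 0,"ry": 0,"rz": 0},
  {"tx": 7.8,"ty": -9.6,"tz": 1.5,"rx": 0,"ry": 0,"rz": 0},
  {"tx": 10.4,"ty": -12.8,"tz": 2,"rx": 0,"ry": 0,"rz": 0},
  {"tx": 13,"ty": -16,"tz": 2.5,"rx": 0,"ry": 0,"rz": 0},
])

```text
time: 2.43
position: [0.3178, -0.246, 0.1777]
tool_rot: [0.994, 0.112, 0.0, 0.0]
ft_force: [0.7, 0.9, -0.3]
grip_width: 0.087
```

```bash
python3 -c "
from h import *
to(.428,-.015,.13,6.7)"
```

```text
t 2.43 pos [ 0.3178 -0.246   0.1777] yaw 12.82 tilt [ 0.04 -0.05] w 0.087 F [ 0.7   0.93 -0.27] M [-0.002 -0.003 -0.03 ] q6 0.41
  d cm [ 15.87 -20.08   4.76] rot [ 0.001  -0.0006  0.1069]
```

Call:
send_rows([
  {"tx": 2.6,"ty": -3.2,"tz": 0.5,"rx": 0,"ry": 0,"rz": 0},
  {"tx": 5.2,"ty": -6.4,"tz": 1,"rx": 0,"ry": 0,"rz": 0.03},
  {"tx": 7.8,"ty": -9.6,"tz": 1.5,"rx": 0,"ry": 0,"rz": 0.06},
  {"tx": 10.4,"ty": -12.8,"tz": 2,"rx": 0,"ry": 0,"rz": 0.09},
  {"tx": 12.7,"ty": -16,"tz": 2.5,"rx": 0,"ry": 0,"rz": 0.107},
])

```text
time: 2.85
position: [0.4067, -0.0616, 0.1527]
tool_rot: [0.998, 0.058, 0.001, 0.0]
ft_force: [0.5, 0.2, -0.6]
grip_width: 0.0868
```

```bash
python3 -c "
from h import *
to(.428,-.015,.13,6.7)"
```

```text
t 2.85 pos [ 0.4067 -0.0616  0.1527] yaw 6.67 tilt [ 0.11 -0.04] w 0.0868 F [ 0.5   0.17 -0.57] M [-0.057 -0.017  0.001] q6 1.03
  d cm [ 2.65 -4.38  2.27] rot [ 0.001  -0.0018 -0.0005]
```

Call:
send_rows([
  {"tx": 1.3,"ty": -2.2,"tz": 1,"rx": 0,"ry": 0,"rz": 0},
  {"tx": 2.65,"ty": -4.4,"tz": 2.3,"rx": 0,"ry": 0,"rz": 0},
  {"tx": 2.65,"ty": -4.4,"tz": 2.3,"rx": 0,"ry": 0,"rz": 0},
])

```text
time: 3.1
position: [0.427, -0.013, 0.1283]
tool_rot: [0.998, 0.061, -0.001, -0.001]
ft_force: [-1.0, -1.1, -0.2]
grip_width: 0.0869
```

Run:
```python
from h import *
from rig import robot
o=to(.428,-.015,.034,6.7)
c=robot.camera("wrist");cv2.imwrite("pics/w0.png",c["color"][:,:,::-1]);print(c["tool_from_camera"],c["intrinsics"])
```

```text
t 3.1 pos [ 0.427  -0.013   0.1283] yaw 7.03 tilt [-0.07  0.07] w 0.0869 F [-1.01 -1.07 -0.17] M [-0.023  0.071 -0.035] q6 1.15
  d cm [0.08 0.23 9.43] rot [-0.0014  0.001   0.0058]
[[ 1.27845038e-03 -9.60982425e-01 -2.76606478e-01  7.58074784e-02]
 [ 9.99999176e-01  1.26003796e-03  2.44300119e-04 -3.86003044e-04]
 [ 1.13766541e-04 -2.76606563e-01  9.60983245e-01 -1.63006989e-01]
 [ 0.00000000e+00  0.00000000e+00  0.00000000e+00  1.00000000e+00]] [[365.91848325   0.         322.13363143]
 [  0.         365.91848325 237.75009511]
 [  0.           0.           1.        ]]
```

View pics/w0.png

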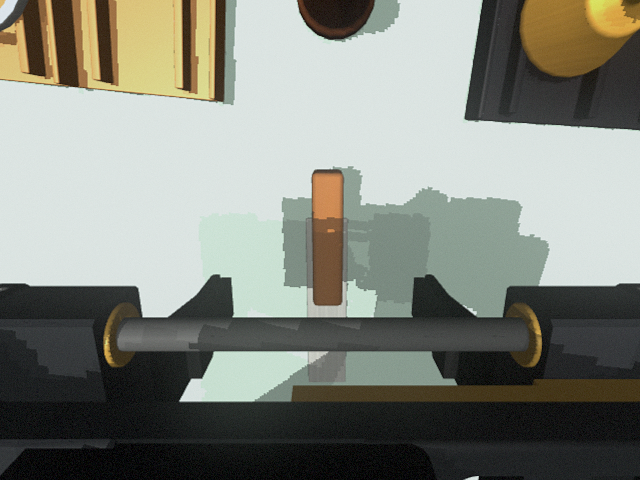

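The wrist camera sits on tool +x. I'll grasp with tool x along the blade so it sees the tray later, which means turning the tool half a turn first.

Call:
send_rows([
  {"tx": 0,"ty": 0,"tz": 0,"rx": 0,"ry": 0,"rz": -0.1},
  {"tx": 0,"ty": 0,"tz": 0,"rx": 0,"ry": 0,"rz": -0.22},
  {"tx": 0,"ty": 0,"tz": 0,"rx": 0,"ry": 0,"rz": -0.34},
  {"tx": 0,"ty": 0,"tz": 0,"rx": 0,"ry": 0,"rz": -0.46},
  {"tx": 0,"ty": 0,"tz": 0,"rx": 0,"ry": 0,"rz": -0.58},
])

```text
time: 3.57
position: [0.4265, -0.0177, 0.1301]
tool_rot: [0.939, 0.344, 0.0, 0.0]
ft_force: [0.5, -0.3, 1.0]
grip_width: 0.0871
```

Call:
send_rows([
  {"tx": 0,"ty": 0,"tz": 0,"rx": 0,"ry": 0,"rz": -0.12},
  {"tx": 0,"ty": 0,"tz": 0,"rx": 0,"ry": 0,"rz": -0.24},
  {"tx": 0,"ty": 0,"tz": 0,"rx": 0,"ry": 0,"rz": -0.36},
  {"tx": 0,"ty": 0,"tz": 0,"rx": 0,"ry": 0,"rz": -0.48},
  {"tx": 0,"ty": 0,"tz": 0,"rx": 0,"ry": 0,"rz": -0.6},
])

```text
time: 3.98
position: [0.4265, -0.0178, 0.1301]
tool_rot: [0.795, 0.606, 0.0, 0.001]
ft_force: [0.4, 0.6, 0.6]
grip_width: 0.0871
```

Call:
send_rows([
  {"tx": 0,"ty": 0,"tz": 0,"rx": 0,"ry": 0,"rz": -0.12},
  {"tx": 0,"ty": 0,"tz": 0,"rx": 0,"ry": 0,"rz": -0.24},
  {"tx": 0,"ty": 0,"tz": 0,"rx": 0,"ry": 0,"rz": -0.36},
  {"tx": 0,"ty": 0,"tz": 0,"rx": 0,"ry": 0,"rz": -0.48},
  {"tx": 0,"ty": 0,"tz": 0,"rx": 0,"ry": 0,"rz": -0.6},
])

```text
time: 4.4
position: [0.4266, -0.0179, 0.1301]
tool_rot: [0.581, 0.814, 0.0, 0.001]
ft_force: [-0.1, 0.4, -0.7]
grip_width: 0.0868
```

Call:
send_rows([
  {"tx": 0,"ty": 0,"tz": 0,"rx": 0,"ry": 0,"rz": -0.12},
  {"tx": 0,"ty": 0,"tz": 0,"rx": 0,"ry": 0,"rz": -0.24},
  {"tx": 0,"ty": 0,"tz": 0,"rx": 0,"ry": 0,"rz": -0.36},
  {"tx": 0,"ty": 0,"tz": 0,"rx": 0,"ry": 0,"rz": -0.48},
  {"tx": 0,"ty": 0,"tz": 0,"rx": 0,"ry": 0,"rz": -0.6},
])

```text
time: 4.82
position: [0.4266, -0.0178, 0.1302]
tool_rot: [0.314, 0.949, -0.0, 0.001]
ft_force: [-1.3, 0.3, -0.4]
grip_width: 0.0872
```

Call:
send_rows([
  {"tx": 0,"ty": 0,"tz": 0,"rx": 0,"ry": 0,"rz": -0.12},
  {"tx": 0,"ty": 0,"tz": 0,"rx": 0,"ry": 0,"rz": -0.24},
  {"tx": 0,"ty": 0,"tz": 0,"rx": 0,"ry": 0,"rz": -0.36},
  {"tx": 0,"ty": 0,"tz": 0,"rx": 0,"ry": 0,"rz": -0.48},
  {"tx": 0,"ty": 0,"tz": 0,"rx": 0,"ry": 0,"rz": -0.6},
])

```text
time: 5.23
position: [0.4266, -0.0178, 0.1302]
tool_rot: [0.02, 1.0, -0.0, 0.0]
ft_force: [0.1, 0.6, -0.4]
grip_width: 0.0871
```

Run:
```python
from h import *
from rig import robot
o=to(.428,-.015,.034,-173.3)
c=robot.camera("wrist");o=to(.428,-.015,.034,-173.3)
R=Ro.from_quat(o["tool_rot"]).as_matrix();T=c["tool_from_camera"]
Rw=R@T[:3,:3];tw=R@T[:3,3]+o["position"];c["R"]=Rw.T;c["t"]=-Rw.T@tw
np.savez("w1.npz",**c);cv2.imwrite("pics/w1.png",c["color"][:,:,::-1])
for z in [.05]:pass
```

```text
t 5.23 pos [ 0.4266 -0.0178  0.1302] yaw 177.74 tilt [ 0.05 -0.04] w 0.0871 F [ 0.08  0.58 -0.38] M [ 0.109 -0.105  0.019] q6 -1.84
  d cm [-0.12  0.29  9.62] rot [-0.0007  0.0009 -0.1564]
t 5.28 pos [ 0.4266 -0.0178  0.1301] yaw 177.96 tilt [ 0.06 -0.04] w 0.087 F [ 0.23 -0.23  0.19] M [ 0.066 -0.145 -0.002] q6 -1.84
  d cm [-0.12  0.3   9.61] rot [-0.0008  0.001  -0.1525]
```

View pics/w1.png

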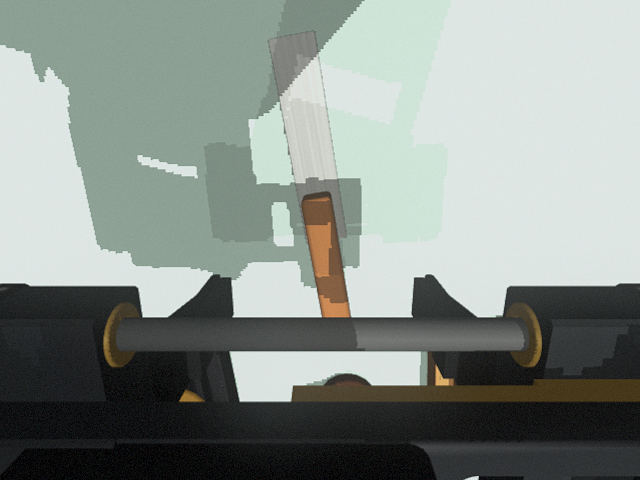

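Run:
```python
from h import *
c=dict(np.load("w1.npz"))
b=world(c,[(269,40),(316,31),(345,235)],.003)[:,:2];print(b.round(4).tolist())
tip=(b[0]+b[1])/2;a=b[1]-b[2];print("tip",tip,np.degrees(np.arctan2(a[1],a[0])),"w",np.hypot(*(b[1]-b[0])))
w=b[1]-b[0];n=np.array([w[1],-w[0]])/np.hypot(*w);print(np.degrees(np.arctan2(n[1],n[0])))
y=np.radians(-173.2);print("orig",tip-.145*np.array([np.cos(y),np.sin(y)]))
g=world(c,[(302,201),(330,195)],.066)[:,:2];print("gripfront",g.mean(0),"orig",g.mean(0)-.037*np.array([np.cos(y),np.sin(y)]))
```

```text
[[0.2862, -0.0506], [0.2816, -0.0168], [0.4326, 0.0012]]
tip [ 0.28386419 -0.03368144] -173.2021388599453 w 0.03407422631623863
7.742866794587143
orig [ 0.42784419 -0.01651286]
gripfront [ 0.39018512 -0.01999264] orig [ 0.42692484 -0.01561169]
```

Call:
send_rows([
  {"tx": -0.1,"ty": 0.2,"tz": 0,"rx": 0,"ry": 0,"rz": -0.1},
  {"tx": -0.1,"ty": 0.2,"tz": 1.5,"rx": 0,"ry": 0,"rz": -0.154},
  {"tx": -0.1,"ty": 0.2,"tz": 3.5,"rx": 0,"ry": 0,"rz": -0.154},
  {"tx": -0.1,"ty": 0.2,"tz": 5.5,"rx": 0,"ry": 0,"rz": -0.154},
  {"tx": -0.1,"ty": 0.2,"tz": 7.5,"rx": 0,"ry": 0,"rz": -0.154},
])

```text
time: 5.7
position: [0.4282, -0.0157, 0.0545]
tool_rot: [-0.053, 0.999, -0.0, 0.001]
ft_force: [-0.1, -0.4, -0.6]
grip_width: 0.0868
```

Call:
send_rows([
  {"tx": 0,"ty": 0,"tz": 1,"rx": 0,"ry": 0,"rz": 0},
  {"tx": 0,"ty": 0,"tz": 1.7,"rx": 0,"ry": 0,"rz": 0},
  {"tx": 0,"ty": 0,"tz": 2.1,"rx": 0,"ry": 0,"rz": 0},
  {"tx": 0,"ty": 0,"tz": 2.1,"rx": 0,"ry": 0,"rz": 0},
  {"tx": 0,"ty": 0,"tz": 2.1,"rx": 0,"ry": 0,"rz": 0},
])

```text
time: 6.12
position: [0.4278, -0.0149, 0.0339]
tool_rot: [-0.055, 0.999, -0.0, 0.0]
ft_force: [0.2, -0.0, -0.1]
grip_width: 0.087
```

```bash
python3 -c "
from h import *
to(.4277,-.0158,.034,-173.2)"
```

```text
t 6.12 pos [ 0.4278 -0.0149  0.0339] yaw -173.75 tilt [ 0.04 -0.01] w 0.087 F [ 0.21 -0.04 -0.15] M [ 0.127 -0.177  0.022] q6 -1.98
  d cm [ 0.03 -0.09 -0.01] rot [-0.0003  0.0007 -0.0096]
```

Positioned. I'll close on the grip now and let the fingers settle.

Call:
send_rows([
  {"tx": 0,"ty": -0.1,"tz": 0,"rx": 0,"ry": 0,"rz": -0.01},
  {"tx": 0,"ty": -0.1,"tz": 0,"rx": 0,"ry": 0,"rz": -0.01},
  {"tx": 0,"ty": -0.1,"tz": 0,"rx": 0,"ry": 0,"rz": -0.01},
  {"tx": 0,"ty": -0.1,"tz": 0,"rx": 0,"ry": 0,"rz": -0.01},
  {"tx": 0,"ty": -0.1,"tz": 0,"rx": 0,"ry": 0,"rz": -0.01},
], claw=1.2, squeeze=60)

```text
time: 6.53
position: [0.4278, -0.0154, 0.0338]
tool_rot: [-0.06, 0.998, -0.0, 0.0]
ft_force: [-0.0, 0.9, -0.1]
grip_width: 0.0615
```

Call:
send_rows([
  {"tx": 0,"ty": 0,"tz": 0,"rx": 0,"ry": 0,"rz": 0},
  {"tx": 0,"ty": 0,"tz": 0,"rx": 0,"ry": 0,"rz": 0},
  {"tx": 0,"ty": 0,"tz": 0,"rx": 0,"ry": 0,"rz": 0},
  {"tx": 0,"ty": 0,"tz": 0,"rx": 0,"ry": 0,"rz": 0},
  {"tx": 0,"ty": 0,"tz": 0,"rx": 0,"ry": 0,"rz": 0},
])

```text
time: 6.95
position: [0.4276, -0.0154, 0.0335]
tool_rot: [-0.06, 0.998, 0.0, -0.0]
ft_force: [-0.5, -0.2, 0.2]
grip_width: 0.0282
```

```bash
python3 -c "
from h import *
to(.4277,-.0158,.034,-173.2)"
```

```text
t 6.95 pos [ 0.4276 -0.0154  0.0335] yaw -173.11 tilt [-0.01  0.  ] w 0.0282 F [-0.52 -0.17  0.23] M [ 0.12  -0.107  0.017] q6 -1.99
  d cm [-0.   -0.04 -0.05] rot [ 0.     -0.0001  0.0016]
```

Call:
send_rows([
  {"tx": 0,"ty": 0,"tz": 0,"rx": 0,"ry": 0,"rz": 0},
  {"tx": 0,"ty": 0,"tz": 0,"rx": 0,"ry": 0,"rz": 0},
  {"tx": 0,"ty": 0,"tz": 0,"rx": 0,"ry": 0,"rz": 0},
  {"tx": 0,"ty": 0,"tz": 0,"rx": 0,"ry": 0,"rz": 0},
])

```text
time: 7.28
position: [0.4277, -0.0155, 0.0335]
tool_rot: [-0.06, 0.998, 0.0, -0.0]
ft_force: [0.5, -0.6, -1.3]
grip_width: 0.0199
```

Call:
send_rows([
  {"tx": 0,"ty": 0,"tz": -0.5,"rx": 0,"ry": 0,"rz": 0},
  {"tx": 0,"ty": 0,"tz": -1.5,"rx": 0,"ry": 0,"rz": 0},
  {"tx": 0,"ty": 0,"tz": -3,"rx": 0,"ry": 0,"rz": 0},
  {"tx": 0,"ty": 0,"tz": -5,"rx": 0,"ry": 0,"rz": 0},
  {"tx": 0,"ty": 0,"tz": -7,"rx": 0,"ry": 0,"rz": 0},
])

```text
time: 7.7
position: [0.427, -0.0153, 0.1042]
tool_rot: [-0.06, 0.998, 0.0, -0.001]
ft_force: [0.6, -0.4, 0.1]
grip_width: 0.0193
```

Call:
send_rows([
  {"tx": 0,"ty": 0,"tz": -1.5,"rx": 0,"ry": 0,"rz": 0},
  {"tx": 0,"ty": 0,"tz": -2.5,"rx": 0,"ry": 0,"rz": 0},
  {"tx": 0,"ty": 0,"tz": -3,"rx": 0,"ry": 0,"rz": 0},
  {"tx": 0,"ty": 0,"tz": -3,"rx": 0,"ry": 0,"rz": 0},
])

```text
time: 8.03
position: [0.4281, -0.0155, 0.1347]
tool_rot: [-0.06, 0.998, -0.0, 0.001]
ft_force: [-0.1, -0.8, -0.8]
grip_width: 0.0197
```

```bash
cat >> h.py <<'E'
def wrist(name):
    from rig import robot
    robot.camera  # pose read just before picture
    o=robot.get_obs();c=robot.camera("wrist");
    R=Ro.from_quat(o["tool_rot"]).as_matrix();T=c["tool_from_camera"]
    Rw=R@T[:3,:3];tw=R@T[:3,3]+o["position"];c["R"]=Rw.T;c["t"]=-Rw.T@tw
    np.savez(name+".npz",**c);cv2.imwrite(f"pics/{name}.png",c["color"][:,:,::-1]);return c,o
E
python3 -c "
from h import *
to(.4277,-.0158,.134,-173.2); wrist('w2')"
```

```text
t 8.03 pos [ 0.4281 -0.0155  0.1347] yaw -173.11 tilt [ 0.14 -0.04] w 0.0197 F [-0.08 -0.76 -0.82] M [ 0.138 -0.159 -0.038] q6 -1.99
  d cm [ 0.05 -0.02  0.07] rot [-0.001   0.0023  0.0016]
```

View pics/w2.png

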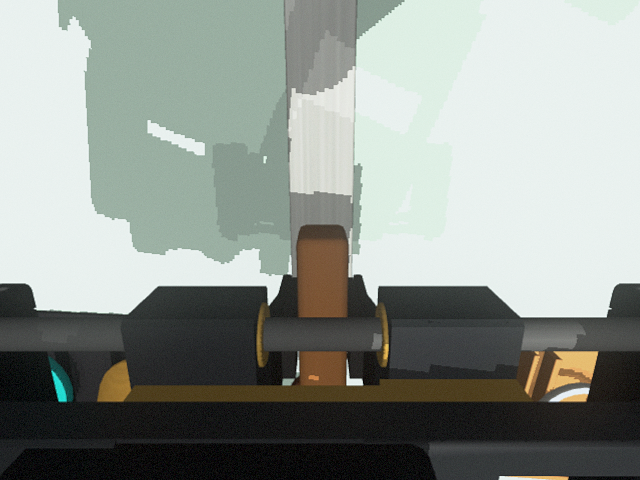

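Call:
send_rows([
  {"tx": 0.5,"ty": -1.5,"tz": -0.5,"rx": 0,"ry": 0,"rz": 0},
  {"tx": 1.6,"ty": -4.5,"tz": -1.5,"rx": 0,"ry": 0,"rz": 0},
  {"tx": 2.8,"ty": -8,"tz": -2.5,"rx": 0,"ry": 0,"rz": 0},
  {"tx": 4,"ty": -11.5,"tz": -3.5,"rx": 0,"ry": 0,"rz": 0},
  {"tx": 5.2,"ty": -15,"tz": -4.5,"rx": 0,"ry": 0,"rz": 0},
])

```text
time: 8.5
position: [0.3928, -0.1714, 0.178]
tool_rot: [-0.06, 0.998, 0.001, -0.001]
ft_force: [-0.1, -0.7, -1.3]
grip_width: 0.0195
```

Call:
send_rows([
  {"tx": 1.2,"ty": -3.5,"tz": 0,"rx": 0,"ry": 0,"rz": 0.1},
  {"tx": 2.4,"ty": -7,"tz": 0,"rx": 0,"ry": 0,"rz": 0.22},
  {"tx": 3.3,"ty": -9.2,"tz": 0,"rx": 0,"ry": 0,"rz": 0.34},
  {"tx": 3.6,"ty": -9.9,"tz": 0,"rx": 0,"ry": 0,"rz": 0.46},
  {"tx": 3.6,"ty": -9.9,"tz": 0,"rx": 0,"ry": 0,"rz": 0.58},
])

```text
time: 8.92
position: [0.3694, -0.2757, 0.1775]
tool_rot: [0.233, 0.973, 0.0, -0.0]
ft_force: [0.0, 0.2, -0.4]
grip_width: 0.0198
```

Call:
send_rows([
  {"tx": 0,"ty": 0,"tz": 0,"rx": 0,"ry": 0,"rz": 0.12},
  {"tx": 0,"ty": 0,"tz": 0,"rx": 0,"ry": 0,"rz": 0.24},
  {"tx": 0,"ty": 0,"tz": 0,"rx": 0,"ry": 0,"rz": 0.36},
  {"tx": 0,"ty": 0,"tz": 0,"rx": 0,"ry": 0,"rz": 0.48},
  {"tx": 0,"ty": 0,"tz": 0,"rx": 0,"ry": 0,"rz": 0.6},
])

```text
time: 9.33
position: [0.3695, -0.2726, 0.1773]
tool_rot: [0.508, 0.861, 0.0, -0.001]
ft_force: [0.2, 0.4, -1.5]
grip_width: 0.0196
```

Call:
send_rows([
  {"tx": 0,"ty": 0,"tz": 0,"rx": 0,"ry": 0,"rz": 0.12},
  {"tx": 0,"ty": 0,"tz": 0,"rx": 0,"ry": 0,"rz": 0.24},
  {"tx": 0,"ty": 0,"tz": 0,"rx": 0,"ry": 0,"rz": 0.36},
  {"tx": 0,"ty": 0,"tz": 0,"rx": 0,"ry": 0,"rz": 0.48},
  {"tx": 0,"ty": 0,"tz": 0,"rx": 0,"ry": 0,"rz": 0.6},
])

```text
time: 9.75
position: [0.3695, -0.2725, 0.1773]
tool_rot: [0.74, 0.673, 0.0, -0.002]
ft_force: [-0.5, -0.2, -1.9]
grip_width: 0.0191
```

Call:
send_rows([
  {"tx": 0,"ty": 0,"tz": 0,"rx": 0,"ry": 0,"rz": 0.12},
  {"tx": 0,"ty": 0,"tz": 0,"rx": 0,"ry": 0,"rz": 0.24},
  {"tx": 0,"ty": 0,"tz": 0,"rx": 0,"ry": 0,"rz": 0.36},
  {"tx": 0,"ty": 0,"tz": 0,"rx": 0,"ry": 0,"rz": 0.48},
  {"tx": 0,"ty": 0,"tz": 0,"rx": 0,"ry": 0,"rz": 0.6},
])

```text
time: 10.17
position: [0.3695, -0.2725, 0.1773]
tool_rot: [0.906, 0.424, -0.0, -0.001]
ft_force: [-0.9, -0.2, -0.3]
grip_width: 0.0191
```

Call:
send_rows([
  {"tx": 0,"ty": 0,"tz": 0,"rx": 0,"ry": 0,"rz": 0.12},
  {"tx": 0,"ty": 0,"tz": 0,"rx": 0,"ry": 0,"rz": 0.24},
  {"tx": 0,"ty": 0,"tz": 0,"rx": 0,"ry": 0,"rz": 0.36},
  {"tx": 0,"ty": 0,"tz": 0,"rx": 0,"ry": 0,"rz": 0.48},
  {"tx": 0,"ty": 0,"tz": 0,"rx": 0,"ry": 0,"rz": 0.6},
])

```text
time: 10.58
position: [0.3695, -0.2725, 0.1773]
tool_rot: [0.991, 0.137, -0.001, -0.001]
ft_force: [0.1, 0.4, -0.8]
grip_width: 0.0194
```

Run:
```python
from h import *
to(.370,-.273,.18,3.6)
c=dict(np.load("w2.npz"))
T=c["tool_from_camera"];K=c["intrinsics"]
for u in(305,320,340):
  for v in(10,50,90,130,170,205):
    z=c["z_map"][v,u];p=T@[ (u-K[0,2])/K[0,0]*z,(v-K[1,2])/K[1,1]*z,z,1];print(u,v,(p[:3]*1000).round(1))
```

```text
t 10.58 pos [ 0.3695 -0.2725  0.1773] yaw 15.8 tilt [-0.11  0.13] w 0.0194 F [ 0.05  0.37 -0.77] M [-0.024  0.037  0.016] q6 0.42
  d cm [ 0.03  0.06 -0.27] rot [-0.0026  0.0016  0.213 ]
305 10 [130.   -7.6  28.4]
305 50 [113.7  -7.9  30.3]
305 90 [95.8 -8.1 30.4]
305 130 [76.9 -8.2 28.6]
305 170 [56.9 -8.5 29.7]
305 205 [38.5 -8.7 29.6]
320 10 [130.6  -0.7  30.2]
320 50 [113.5  -0.7  29.5]
320 90 [95.6 -0.7 28.9]
320 130 [76.9 -0.7 29.4]
320 170 [57.  -0.7 28.9]
320 205 [38.6 -0.7 29.1]
340 10 [130.3   8.6  29.4]
340 50 [113.5   8.9  29.4]
340 90 [95.6  9.1 28.7]
340 130 [76.9  9.4 29.6]
340 170 [56.9  9.7 29.9]
340 205 [38.6 10.  28.9]
```

Call:
send_rows([
  {"tx": 0,"ty": 0,"tz": 0,"rx": 0,"ry": 0,"rz": 0.1},
  {"tx": 0,"ty": 0,"tz": 1,"rx": 0,"ry": 0,"rz": 0.2},
  {"tx": 0,"ty": 0,"tz": 3,"rx": 0,"ry": 0,"rz": 0.213},
  {"tx": 0,"ty": 0,"tz": 4,"rx": 0,"ry": 0,"rz": 0.213},
  {"tx": 0,"ty": 0,"tz": 4,"rx": 0,"ry": 0,"rz": 0.213},
])

```text
time: 11.0
position: [0.3684, -0.2713, 0.1358]
tool_rot: [0.999, 0.034, -0.002, -0.003]
ft_force: [0.1, 0.0, -0.8]
grip_width: 0.0194
```

Run:
```python
from h import *
to(.370,-.273,.0435,3.6); c,o=wrist('w3')
```

```text
t 11.0 pos [ 0.3684 -0.2713  0.1358] yaw 3.94 tilt [-0.27  0.32] w 0.0194 F [ 0.1   0.05 -0.84] M [0.029 0.043 0.008] q6 0.62
  d cm [0.19 0.23 9.23] rot [-0.0059  0.0044  0.0059]
```

View pics/w3.png

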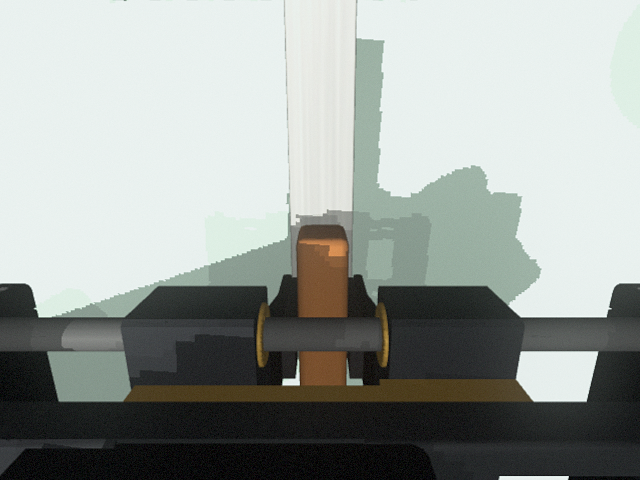

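Call:
send_rows([
  {"tx": 1,"ty": 0.1,"tz": 0,"rx": -0.003,"ry": 0.002,"rz": 0},
  {"tx": 3,"ty": 0.2,"tz": 0,"rx": -0.006,"ry": 0.004,"rz": 0.006},
  {"tx": 5,"ty": 0.2,"tz": 0,"rx": -0.006,"ry": 0.004,"rz": 0.006},
  {"tx": 6,"ty": 0.2,"tz": 0,"rx": -0.006,"ry": 0.004,"rz": 0.006},
  {"tx": 6,"ty": 0.2,"tz": 0,"rx": -0.006,"ry": 0.004,"rz": 0.006},
])

```text
time: 11.47
position: [0.4331, -0.2719, 0.1393]
tool_rot: [0.999, 0.032, 0.004, 0.004]
ft_force: [0.3, -0.4, -1.2]
grip_width: 0.0195
```

Call:
send_rows([
  {"tx": 0,"ty": 0,"tz": 0,"rx": 0,"ry": 0,"rz": 0},
  {"tx": 0,"ty": 0,"tz": 0,"rx": 0,"ry": 0,"rz": 0},
])

```text
time: 11.63
position: [0.4293, -0.2705, 0.1385]
tool_rot: [0.999, 0.032, 0.002, 0.003]
ft_force: [-0.0, 0.0, -1.6]
grip_width: 0.0194
```

Run:
```python
from h import *
to(.370,-.273,.0435,3.6); c,o=wrist('w4')
from rig import robot
s=robot.camera("scene");cv2.imwrite("pics/s4.png",cv2.resize(s["color"][120:300,160:420,::-1],None,fx=3,fy=3))
```

```text
t 11.63 pos [ 0.4293 -0.2705  0.1385] yaw 3.62 tilt [ 0.18 -0.28] w 0.0194 F [-0.01  0.02 -1.57] M [ 0.007  0.007 -0.012] q6 0.73
  d cm [-5.97 -0.18  9.49] rot [ 0.0052 -0.0029  0.0003]
```

View pics/w4.png

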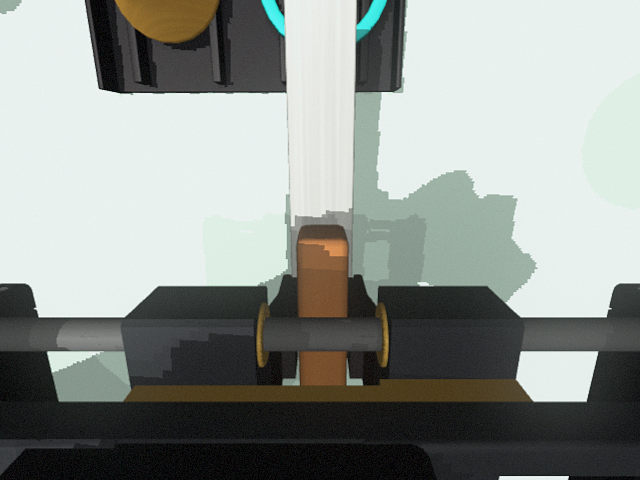

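View pics/s4.png

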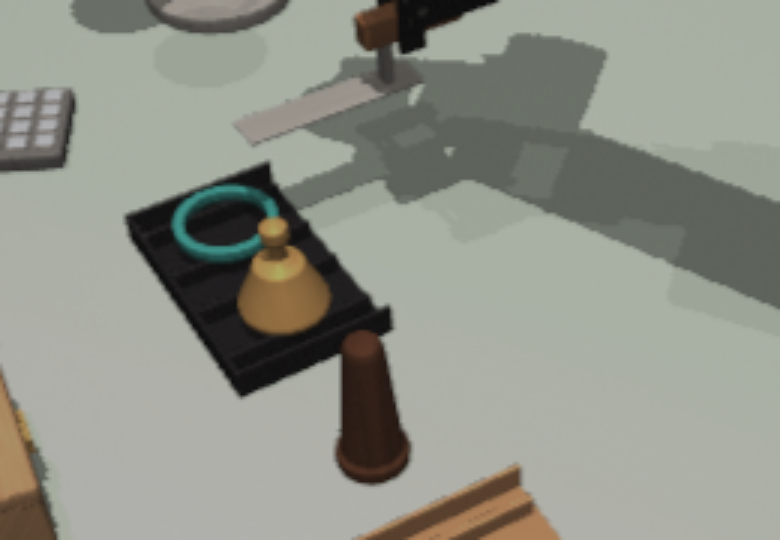

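Run:
```python
from h import *
from scipy.optimize import least_squares
c=dict(np.load("w4.npz"))
hsv=cv2.cvtColor(c["color"],cv2.COLOR_RGB2HSV)
m=((hsv[...,0]>75)&(hsv[...,0]<100)&(hsv[...,1]>120));m[60:]=0
ys,xs=np.where(m);
# outer boundary: lowest pixel per column
pts=[];
for u in np.unique(xs):
    v=ys[xs==u].max();pts.append((u,v+.5))
pts=np.array(pts);pts=pts[(pts[:,0]<284)|(pts[:,0]>360)];P=world(c,pts,.031)[:,:2]
for r in(.0425,.043):
    s=least_squares(lambda q:np.hypot(*(P-q).T)-r,[.6,-.258],loss="soft_l1",f_scale=.001);print(len(P),s.x,np.sqrt(np.mean(s.fun**2)))
f=world(c,[(120,93),(400,92.5)],.0)[:,:2];d=f[0]-f[1];print("front",f.tolist(),np.degrees(np.arctan2(-d[0],d[1])),np.hypot(*d))
e=cv2.resize(c["color"][0:110,80:430,::-1],None,fx=2.2,fy=5);e=cv2.convertScaleAbs(e,alpha=2);cv2.imwrite("pics/w4z.png",e)
```

```text
78 [ 0.59606121 -0.25798092] 0.05638620413559707
78 [ 0.5965209  -0.25767289] 0.05602309062850164
front [[0.5244457207918372, -0.10908842357237791], [0.5387880162942196, -0.32402684703480633]] 3.8175427283015186 0.21541640448394792
```

View pics/w4z.png

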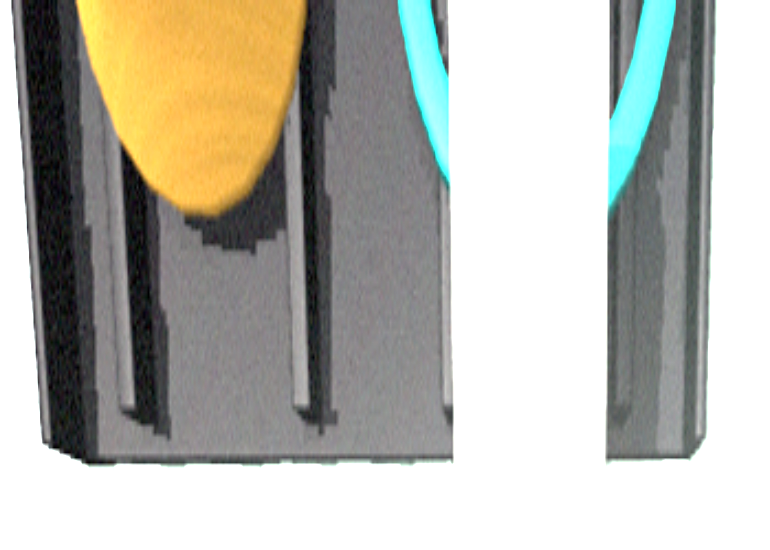

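Run:
```python
from h import *
c=dict(np.load("w4.npz"))
P=world(c,[(80+127/2.2,405/5),(80+302/2.2,404/5),(80+443/2.2,405/5),(80+634/2.2,405/5)],.021)[:,:2]
print(P)
M=np.array([(-.06,.08),(-.06,.024),(-.06,-.021),(-.06,-.083)])
d=P[0]-P[1];print(np.hypot(*d))
y=np.radians(3.7);R=np.array([[np.cos(y),-np.sin(y)],[np.sin(y),np.cos(y)]])
print("tray origin est",P-M@R.T, "seat est",P-M@R.T+R@[0,-.052])
hsv=cv2.cvtColor(c["color"],cv2.COLOR_RGB2HSV)
m=((hsv[...,0]>75)&(hsv[...,0]<100)&(hsv[...,1]>120));m[60:]=0;m[:,:255]=0;m[:,395:]=0
ys,xs=np.where(m);pts=np.array([(u,ys[xs==u].max()+.5) for u in np.unique(xs)]);pts=pts[((pts[:,0]<284)|(pts[:,0]>358))&(pts[:,1]>3)]
from scipy.optimize import least_squares
P=world(c,pts,.028)[:,:2]
s=least_squares(lambda q:np.hypot(*(P-q).T)-.043,[.6,-.258]);print(len(P),s.x,np.sqrt(np.mean(s.fun**2)))
```

```text
[[ 0.53188268 -0.13310721]
 [ 0.53568058 -0.18934091]
 [ 0.53850773 -0.23472978]
 [ 0.54252402 -0.29633614]]
0.056361805511991825
tray origin est [[ 0.5969202  -0.20906852]
 [ 0.59710429 -0.20941895]
 [ 0.59702749 -0.20990161]
 [ 0.59704277 -0.20963721]] seat est [[ 0.60027588 -0.26096013]
 [ 0.60045997 -0.26131056]
 [ 0.60038317 -0.26179322]
 [ 0.60039845 -0.26152882]]
49 [ 0.60021974 -0.26061928] 0.00022462698522220415
```

Call:
send_rows([
  {"tx": -1,"ty": 0.1,"tz": 0,"rx": 0.002,"ry": -0.001,"rz": 0},
  {"tx": -3,"ty": 0.18,"tz": 0,"rx": 0.006,"ry": -0.004,"rz": 0},
  {"tx": -5,"ty": 0.18,"tz": 1,"rx": 0.006,"ry": -0.004,"rz": 0},
  {"tx": -5.9,"ty": 0.18,"tz": 3,"rx": 0.006,"ry": -0.004,"rz": 0},
  {"tx": -5.9,"ty": 0.18,"tz": 5,"rx": 0.006,"ry": -0.004,"rz": 0},
])

```text
time: 12.15
position: [0.3688, -0.2766, 0.0885]
tool_rot: [1.0, 0.03, -0.0, -0.0]
ft_force: [0.7, -0.3, -2.3]
grip_width: 0.0194
```

Call:
send_rows([
  {"tx": 0,"ty": 0,"tz": 1.5,"rx": 0,"ry": 0,"rz": 0},
  {"tx": 0,"ty": 0,"tz": 3,"rx": 0,"ry": 0,"rz": 0},
  {"tx": 0,"ty": 0,"tz": 4,"rx": 0,"ry": 0,"rz": 0},
  {"tx": 0,"ty": 0,"tz": 4.4,"rx": 0,"ry": 0,"rz": 0},
  {"tx": 0,"ty": 0,"tz": 4.4,"rx": 0,"ry": 0,"rz": 0},
])

```text
time: 12.57
position: [0.3704, -0.2765, 0.0437]
tool_rot: [1.0, 0.031, -0.001, -0.001]
ft_force: [1.2, -0.3, -1.1]
grip_width: 0.0192
```

Call:
send_rows([
  {"tx": 0,"ty": 0,"tz": 0,"rx": 0,"ry": 0,"rz": 0},
  {"tx": 0,"ty": 0,"tz": 0,"rx": 0,"ry": 0,"rz": 0},
  {"tx": 0,"ty": 0,"tz": 0,"rx": 0,"ry": 0,"rz": 0},
])

```text
time: 12.82
position: [0.3718, -0.2773, 0.045]
tool_rot: [1.0, 0.031, 0.0, 0.001]
ft_force: [-0.2, -0.5, -0.2]
grip_width: 0.0194
```

Run:
```python
from h import *
to(.3709,-.276,.044,3.7);to(.5056,-.2673,.044,3.7)
```

```text
t 12.82 pos [ 0.3718 -0.2773  0.045 ] yaw 3.6 tilt [ 0.05 -0.07] w 0.0194 F [-0.2  -0.52 -0.22] M [ 0.023  0.027 -0.025] q6 0.63
  d cm [-0.08 -0.13  0.1 ] rot [ 0.0012 -0.0009 -0.0018]
t 12.82 pos [ 0.3718 -0.2773  0.045 ] yaw 3.6 tilt [ 0.05 -0.07] w 0.0194 F [-0.2  -0.52 -0.22] M [ 0.023  0.027 -0.025] q6 0.63
  d cm [13.41 -0.16  0.12] rot [ 0.0012 -0.0009 -0.0018]
```

Call:
send_rows([
  {"tx": 0.4,"ty": -0.1,"tz": 0.1,"rx": 0,"ry": 0,"rz": 0},
  {"tx": 1.3,"ty": -0.15,"tz": 0.1,"rx": 0,"ry": 0,"rz": 0},
  {"tx": 2.5,"ty": -0.15,"tz": 0.1,"rx": 0,"ry": 0,"rz": 0},
  {"tx": 3.7,"ty": -0.15,"tz": 0.1,"rx": 0,"ry": 0,"rz": 0},
  {"tx": 4.9,"ty": -0.15,"tz": 0.1,"rx": 0,"ry": 0,"rz": 0},
])

```text
time: 13.23
position: [0.4224, -0.2724, 0.0435]
tool_rot: [0.999, 0.032, 0.0, 0.0]
ft_force: [-1.0, -0.2, -0.7]
grip_width: 0.0195
```

Run:
```python
from h import *
to(.5056,-.2673,.044,3.7)
```

```text
t 13.23 pos [ 0.4224 -0.2724  0.0435] yaw 3.63 tilt [ 0.06 -0.05] w 0.0195 F [-0.99 -0.19 -0.73] M [-0.024  0.003  0.025] q6 0.71
  d cm [ 8.34  0.02 -0.04] rot [ 0.001  -0.0009 -0.0012]
```

Call:
send_rows([
  {"tx": 1.2,"ty": 0,"tz": 0,"rx": 0,"ry": 0,"rz": 0},
  {"tx": 2.4,"ty": 0,"tz": 0,"rx": 0,"ry": 0,"rz": 0},
  {"tx": 3.6,"ty": 0,"tz": 0,"rx": 0,"ry": 0,"rz": 0},
  {"tx": 4.8,"ty": 0,"tz": 0,"rx": 0,"ry": 0,"rz": 0},
  {"tx": 6,"ty": 0,"tz": 0,"rx": 0,"ry": 0,"rz": 0},
])

```text
time: 13.65
position: [0.4818, -0.2681, 0.0432]
tool_rot: [0.999, 0.032, 0.0, -0.0]
ft_force: [0.7, -0.0, -0.7]
grip_width: 0.0197
```

Call:
send_rows([
  {"tx": 1,"ty": 0,"tz": 0,"rx": 0,"ry": 0,"rz": 0},
  {"tx": 1.8,"ty": 0,"tz": 0,"rx": 0,"ry": 0,"rz": 0},
  {"tx": 2.3,"ty": 0,"tz": 0,"rx": 0,"ry": 0,"rz": 0},
  {"tx": 2.4,"ty": 0,"tz": 0,"rx": 0,"ry": 0,"rz": 0},
  {"tx": 2.4,"ty": 0,"tz": 0,"rx": 0,"ry": 0,"rz": 0},
])

```text
time: 14.07
position: [0.5043, -0.2668, 0.0432]
tool_rot: [0.999, 0.032, -0.0, -0.0]
ft_force: [0.3, 0.4, -0.2]
grip_width: 0.0197
```

Run:
```python
from h import *
to(.5056,-.2673,.054,3.7); c,o=wrist('w5')
from rig import robot
s=robot.camera("scene");cv2.imwrite("pics/s5.png",cv2.resize(s["color"][120:300,160:420,::-1],None,fx=3,fy=3))
```

```text
t 14.07 pos [ 0.5043 -0.2668  0.0432] yaw 3.63 tilt [-0.03  0.01] w 0.0197 F [ 0.3   0.35 -0.23] M [ 0.019  0.067 -0.054] q6 0.83
  d cm [ 0.13  0.06 -1.08] rot [-0.0003  0.0005 -0.0013]
```

View pics/w5.png

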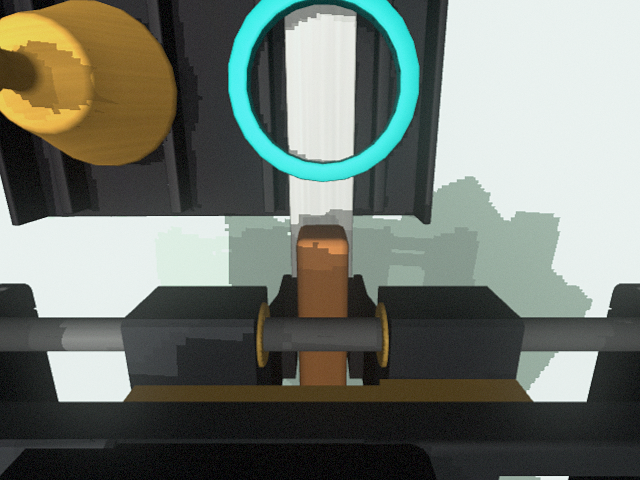

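View pics/s5.png

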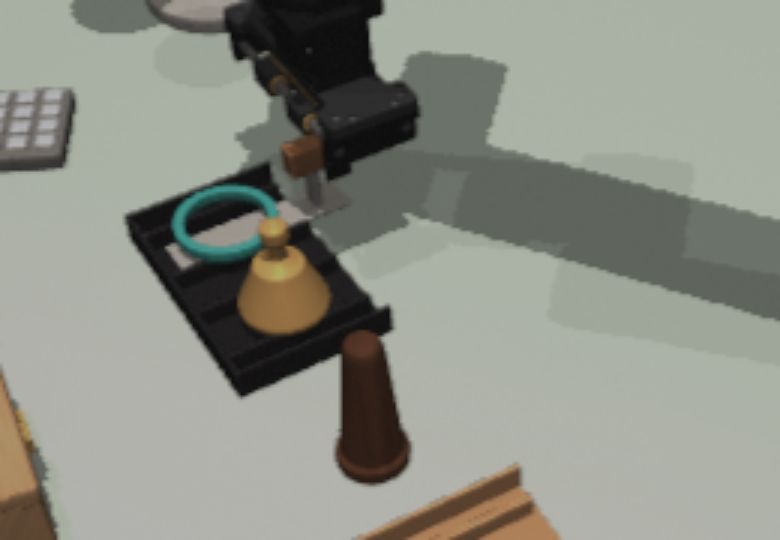

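Call:
send_rows([
  {"tx": 0,"ty": 0,"tz": -0.15,"rx": 0,"ry": 0,"rz": 0},
  {"tx": 0,"ty": 0,"tz": -0.35,"rx": 0,"ry": 0,"rz": 0},
  {"tx": 0,"ty": 0,"tz": -0.55,"rx": 0,"ry": 0,"rz": 0},
  {"tx": 0,"ty": 0,"tz": -0.7,"rx": 0,"ry": 0,"rz": 0},
  {"tx": 0,"ty": 0,"tz": -0.85,"rx": 0,"ry": 0,"rz": 0},
])

```text
time: 14.58
position: [0.5042, -0.2672, 0.0522]
tool_rot: [1.0, 0.031, 0.0, 0.0]
ft_force: [0.2, -0.1, -1.7]
grip_width: 0.0192
```

Call:
send_rows([
  {"tx": 0,"ty": 0,"tz": -0.15,"rx": 0,"ry": 0,"rz": 0},
  {"tx": 0,"ty": 0,"tz": -0.35,"rx": 0,"ry": 0,"rz": 0},
  {"tx": 0,"ty": 0,"tz": -0.6,"rx": 0,"ry": 0,"rz": 0},
  {"tx": 0,"ty": 0,"tz": -0.9,"rx": 0,"ry": 0,"rz": 0},
  {"tx": 0,"ty": 0,"tz": -1.2,"rx": 0,"ry": 0,"rz": 0},
])

```text
time: 15.0
position: [0.5042, -0.267, 0.0641]
tool_rot: [1.0, 0.031, -0.0, -0.0]
ft_force: [1.0, -1.6, -1.2]
grip_width: 0.0196
```

Run:
```python
from h import *
to(.5056,-.2673,.18,3.7); c,o=wrist('w6')
from rig import robot
s=robot.camera("scene");cv2.imwrite("pics/s6.png",cv2.resize(s["color"][120:300,160:420,::-1],None,fx=3,fy=3))
```

```text
t 15.0 pos [ 0.5042 -0.267   0.0641] yaw 3.6 tilt [-0.01  0.01] w 0.0196 F [ 0.97 -1.64 -1.24] M [ 0.049  0.127 -0.011] q6 0.83
  d cm [  0.14   0.04 -11.59] rot [-0.0001  0.0001 -0.0017]
```

View pics/s6.png

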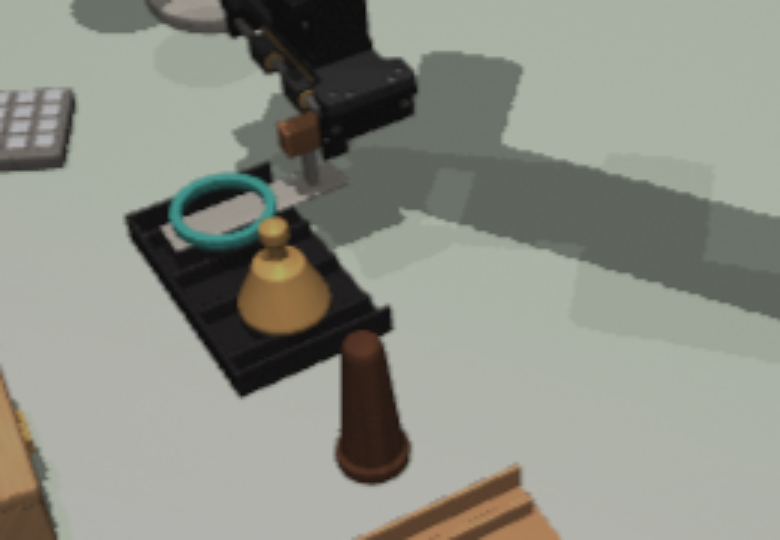

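View pics/w6.png

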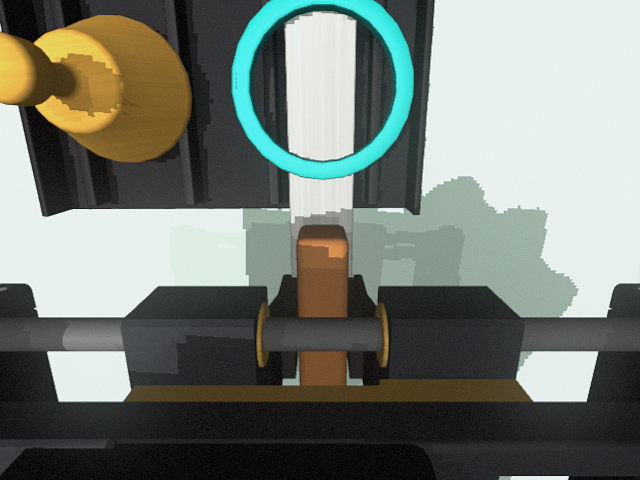

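Call:
send_rows([
  {"tx": 0,"ty": 0,"tz": -0.4,"rx": 0,"ry": 0,"rz": 0},
  {"tx": 0,"ty": 0,"tz": -1.0,"rx": 0,"ry": 0,"rz": 0},
  {"tx": 0,"ty": 0,"tz": -1.9,"rx": 0,"ry": 0,"rz": 0},
  {"tx": 0,"ty": 0,"tz": -3.0,"rx": 0,"ry": 0,"rz": 0},
  {"tx": 0,"ty": 0,"tz": -4.3,"rx": 0,"ry": 0,"rz": 0},
])

```text
time: 15.52
position: [0.5041, -0.2669, 0.1077]
tool_rot: [1.0, 0.031, -0.0, -0.0]
ft_force: [-0.1, -0.8, -1.9]
grip_width: 0.0195
```

Call:
send_rows([
  {"tx": 0,"ty": 0,"tz": -1.5,"rx": 0,"ry": 0,"rz": 0},
  {"tx": 0,"ty": 0,"tz": -3.0,"rx": 0,"ry": 0,"rz": 0},
  {"tx": 0,"ty": 0,"tz": -4.5,"rx": 0,"ry": 0,"rz": 0},
  {"tx": 0,"ty": 0,"tz": -5.8,"rx": 0,"ry": 0,"rz": 0},
  {"tx": 0,"ty": 0,"tz": -6.9,"rx": 0,"ry": 0,"rz": 0},
])

```text
time: 15.93
position: [0.5046, -0.2673, 0.1781]
tool_rot: [1.0, 0.031, 0.001, 0.001]
ft_force: [-0.1, 0.2, -2.5]
grip_width: 0.0195
```

Call:
send_rows([
  {"tx": 0,"ty": 0,"tz": -0.9,"rx": 0,"ry": 0,"rz": 0},
  {"tx": 0,"ty": 0,"tz": -1.5,"rx": 0,"ry": 0,"rz": 0},
  {"tx": 0,"ty": 0,"tz": -1.8,"rx": 0,"ry": 0,"rz": 0},
  {"tx": 0,"ty": 0,"tz": -2.0,"rx": 0,"ry": 0,"rz": 0},
  {"tx": 0,"ty": 0,"tz": -2.0,"rx": 0,"ry": 0,"rz": 0},
])

```text
time: 16.35
position: [0.5041, -0.2669, 0.1958]
tool_rot: [1.0, 0.031, -0.0, -0.0]
ft_force: [0.3, 0.3, -1.6]
grip_width: 0.0196
```

Run:
```python
from h import *
to(.481,.123,.196,1.5); c,o=wrist('w7')
```

```text
t 16.35 pos [ 0.5041 -0.2669  0.1958] yaw 3.6 tilt [-0.01  0.01] w 0.0196 F [ 0.28  0.27 -1.57] M [-0.002  0.138  0.018] q6 0.83
  d cm [ 1.400e-01 -3.906e+01 -1.000e-02] rot [-0.0002  0.0002  0.0366]
```

View pics/w7.png

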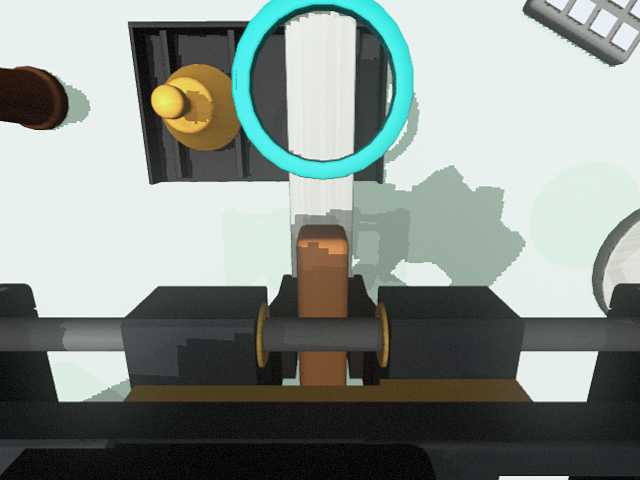

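Call:
send_rows([
  {"tx": 0,"ty": -0.3,"tz": 0,"rx": 0,"ry": 0,"rz": 0},
  {"tx": 0,"ty": -0.9,"tz": 0,"rx": 0,"ry": 0,"rz": 0},
  {"tx": 0,"ty": -1.8,"tz": 0,"rx": 0,"ry": 0,"rz": 0},
  {"tx": 0,"ty": -3.0,"tz": 0,"rx": 0,"ry": 0,"rz": 0},
  {"tx": 0,"ty": -4.5,"tz": 0,"rx": 0,"ry": 0,"rz": 0},
])

```text
time: 16.82
position: [0.5012, -0.221, 0.1956]
tool_rot: [1.0, 0.031, -0.0, -0.0]
ft_force: [-0.1, -0.4, -1.5]
grip_width: 0.0195
```

Call:
send_rows([
  {"tx": 0,"ty": -1.8,"tz": 0,"rx": 0,"ry": 0,"rz": 0},
  {"tx": 0,"ty": -3.9,"tz": 0,"rx": 0,"ry": 0,"rz": 0},
  {"tx": 0,"ty": -6.3,"tz": 0,"rx": 0,"ry": 0,"rz": 0},
  {"tx": 0,"ty": -8.7,"tz": 0,"rx": 0,"ry": 0,"rz": 0},
  {"tx": 0,"ty": -11.1,"tz": 0,"rx": 0,"ry": 0,"rz": 0},
])

```text
time: 17.23
position: [0.4936, -0.1087, 0.1958]
tool_rot: [0.999, 0.032, -0.0, -0.0]
ft_force: [0.7, 0.9, -1.1]
grip_width: 0.0192
```

Call:
send_rows([
  {"tx": 0,"ty": -2.4,"tz": 0,"rx": 0,"ry": 0,"rz": 0},
  {"tx": 0,"ty": -4.8,"tz": 0,"rx": 0,"ry": 0,"rz": 0},
  {"tx": 0,"ty": -7.2,"tz": 0,"rx": 0,"ry": 0,"rz": 0},
  {"tx": 0,"ty": -9.6,"tz": 0,"rx": 0,"ry": 0,"rz": 0},
  {"tx": 0,"ty": -12,"tz": 0,"rx": 0,"ry": 0,"rz": 0},
])

```text
time: 17.65
position: [0.4857, 0.011, 0.1959]
tool_rot: [0.999, 0.032, -0.0, -0.0]
ft_force: [-0.9, 0.1, -0.6]
grip_width: 0.0195
```

Call:
send_rows([
  {"tx": 0,"ty": -2.4,"tz": 0,"rx": 0,"ry": 0,"rz": 0},
  {"tx": 0,"ty": -4.7,"tz": 0,"rx": 0,"ry": 0,"rz": 0},
  {"tx": 0,"ty": -6.6,"tz": 0,"rx": 0,"ry": 0,"rz": 0},
  {"tx": 0,"ty": -8.1,"tz": 0,"rx": 0,"ry": 0,"rz": 0},
  {"tx": 0,"ty": -9.3,"tz": 0,"rx": 0,"ry": 0,"rz": 0},
])

```text
time: 18.07
position: [0.4796, 0.1038, 0.1959]
tool_rot: [0.999, 0.032, -0.0, -0.0]
ft_force: [0.1, 1.1, -1.8]
grip_width: 0.0193
```

Call:
send_rows([
  {"tx": 0,"ty": -0.9,"tz": 0,"rx": 0,"ry": 0,"rz": 0.005},
  {"tx": 0,"ty": -1.5,"tz": 0,"rx": 0,"ry": 0,"rz": 0.015},
  {"tx": 0,"ty": -1.9,"tz": 0,"rx": 0,"ry": 0,"rz": 0.027},
  {"tx": 0,"ty": -2.1,"tz": 0,"rx": 0,"ry": 0,"rz": 0.037},
  {"tx": 0,"ty": -2.1,"tz": 0,"rx": 0,"ry": 0,"rz": 0.037},
])

```text
time: 18.48
position: [0.4798, 0.1222, 0.1958]
tool_rot: [1.0, 0.013, -0.0, 0.0]
ft_force: [-0.0, -0.0, -2.3]
grip_width: 0.0196
```

Run:
```python
from h import *
to(.481,.123,.196,1.5); c,o=wrist('w8')
from rig import robot
s=robot.camera("scene");cv2.imwrite("pics/s8.png",cv2.resize(s["color"][120:420,160:500,::-1],None,fx=2,fy=2))
```

```text
t 18.48 pos [0.4798 0.1222 0.1958] yaw 1.43 tilt [-0. -0.] w 0.0196 F [-0.   -0.03 -2.29] M [0.009 0.089 0.019] q6 1.57
  d cm [ 0.12 -0.08 -0.02] rot [ 0.0001  0.     -0.0012]
```

View pics/w8.png

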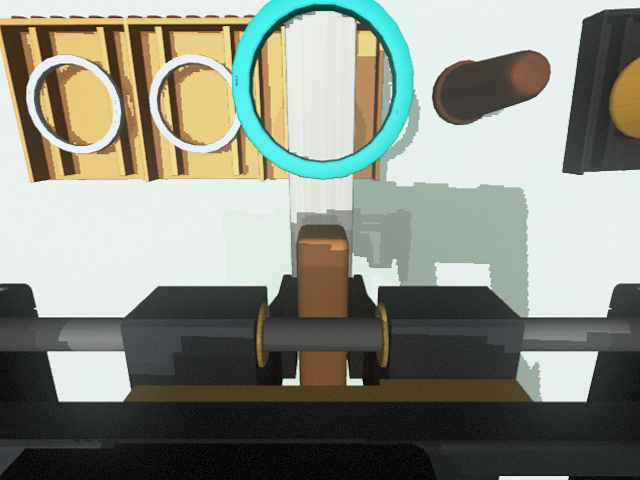

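View pics/s8.png

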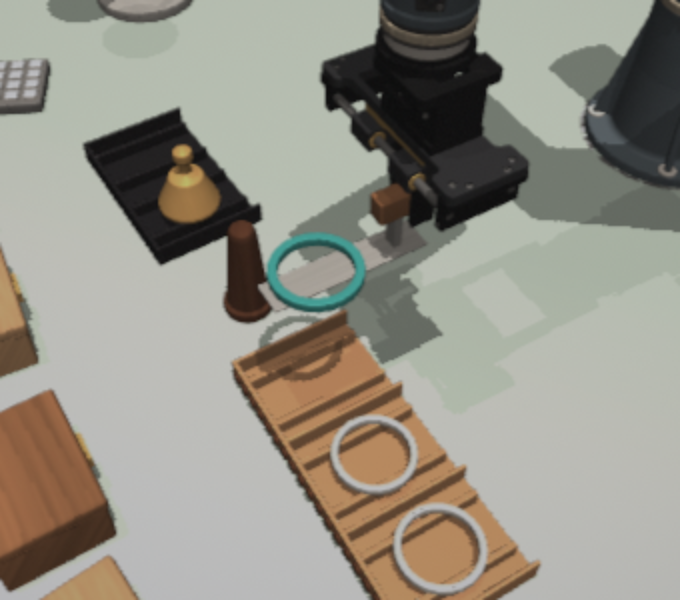

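Run:
```python
from h import *
c=dict(np.load("w8.npz"))
cv2.imwrite("pics/w8a.png",cv2.resize(c["color"][5:195,0:200,::-1],None,fx=4,fy=3,interpolation=2));
cv2.imwrite("pics/w8b.png",cv2.resize(c["color"][5:195,200:400,::-1],None,fx=4,fy=3,interpolation=2));
hsv=cv2.cvtColor(c["color"],cv2.COLOR_RGB2HSV)
m=((hsv[...,0]>75)&(hsv[...,0]<100)&(hsv[...,1]>120));m[190:]=0;m[:,:225]=0;m[:,420:]=0
ys,xs=np.where(m);pts=np.array([(u,ys[xs==u].max()+.5) for u in np.unique(xs)]);pts=pts[(pts[:,1]>110)]
from scipy.optimize import least_squares
zt=np.median(world(c,np.c_[xs,ys])[:,2]);print("ring z med",zt)
P=world(c,pts,.1725)[:,:2]
s=least_squares(lambda q:np.hypot(*(P-q).T)-.043,[.58,.125]);print(len(P),s.x,np.sqrt(np.mean(s.fun**2)))
```

```text
ring z med 0.1756726669245443
173 [0.5761086  0.12494917] 0.0001683794814582585
```

View pics/w8a.png

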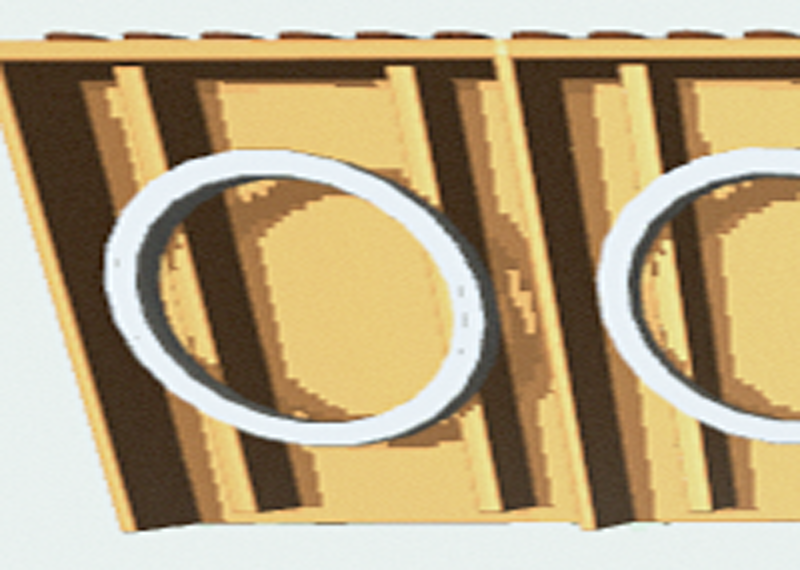

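View pics/w8b.png

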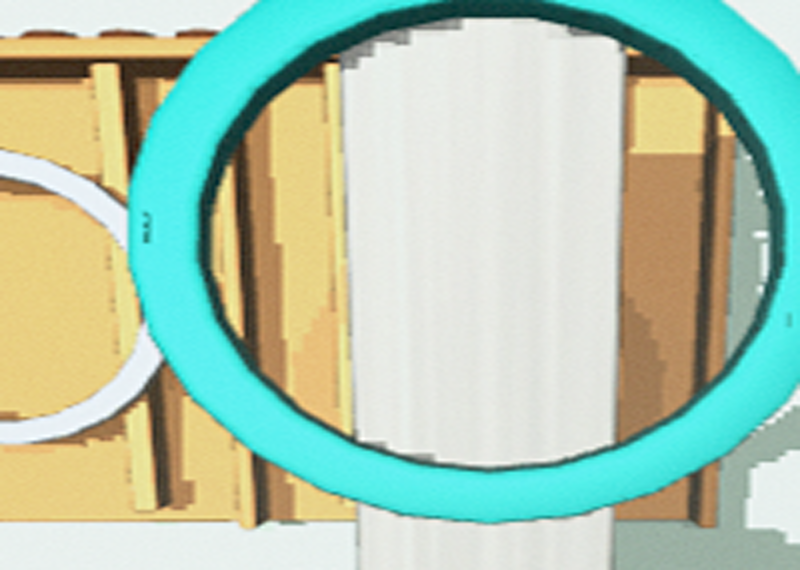

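Run:
```python
from h import *
c=dict(np.load("w8.npz"))
D=[(243,510,0,.132,.021,-.06),(489,508,0,.076,.021,-.06),(701,508,0,.028,.021,-.06),(146,508,200,-.028,.021,-.06),(588,527,0,.052,.026,-.065),(249,525,200,-.052,.026,-.065),(707,524,200,-.156,.026,-.065),(127,530,0,.156,.026,-.065),(404,66,0,.076,.021,.062),(632,66,0,.028,.021,.062),(107,66,200,-.028,.021,.062),(504,66,0,.052,.026,.062)]
W=np.array([world(c,[(d[2]+d[0]/4-.4,5+d[1]/3-.3)],d[4])[0,:2] for d in D]);M=np.array([(d[5],d[3]) for d in D])
mc=M.mean(0);wc=W.mean(0);U,S,V=np.linalg.svd((M-mc).T@(W-wc));R=V.T@U.T;t=wc-R@mc
print(t,np.degrees(np.arctan2(R[1,0],R[0,0])),((M@R.T+t-W)*1000).round(1).tolist());print("bay1",t+R@[0,-.104])
```

```text
[0.57552625 0.23217071] 1.729228510353511 [[-0.5, -0.7], [-0.9, -0.3], [-0.7, 0.2], [-0.5, 0.2], [-0.7, -0.1], [-0.9, 0.3], [-0.8, -0.1], [-0.2, -0.6], [0.8, 0.9], [1.0, -0.1], [1.2, 0.5], [2.1, -0.1]]
bay1 [0.57866457 0.12821807]
```

Call:
send_rows([
  {"tx": 0.1,"ty": -0.1,"tz": 0.3,"rx": 0,"ry": 0,"rz": -0.002},
  {"tx": 0.2,"ty": -0.2,"tz": 0.9,"rx": 0,"ry": 0,"rz": -0.004},
  {"tx": 0.27,"ty": -0.32,"tz": 1.8,"rx": 0,"ry": 0,"rz": -0.005},
  {"tx": 0.27,"ty": -0.32,"tz": 3.0,"rx": 0,"ry": 0,"rz": -0.005},
  {"tx": 0.27,"ty": -0.32,"tz": 4.4,"rx": 0,"ry": 0,"rz": -0.005},
])

```text
time: 19.0
position: [0.4827, 0.1254, 0.151]
tool_rot: [1.0, 0.015, 0.0, -0.0]
ft_force: [-0.2, 0.1, -2.1]
grip_width: 0.0194
```

Call:
send_rows([
  {"tx": 0,"ty": 0,"tz": 1.5,"rx": 0,"ry": 0,"rz": 0},
  {"tx": 0,"ty": 0,"tz": 3.0,"rx": 0,"ry": 0,"rz": 0},
  {"tx": 0,"ty": 0,"tz": 4.4,"rx": 0,"ry": 0,"rz": 0},
  {"tx": 0,"ty": 0,"tz": 5.6,"rx": 0,"ry": 0,"rz": 0},
  {"tx": 0,"ty": 0,"tz": 6.6,"rx": 0,"ry": 0,"rz": 0},
])

```text
time: 19.42
position: [0.4818, 0.1254, 0.084]
tool_rot: [1.0, 0.015, -0.001, 0.0]
ft_force: [0.2, -0.1, -2.6]
grip_width: 0.0196
```

Call:
send_rows([
  {"tx": 0,"ty": 0,"tz": 0.8,"rx": 0,"ry": 0,"rz": 0},
  {"tx": 0,"ty": 0,"tz": 1.3,"rx": 0,"ry": 0,"rz": 0},
  {"tx": 0,"ty": 0,"tz": 1.6,"rx": 0,"ry": 0,"rz": 0},
  {"tx": 0,"ty": 0,"tz": 1.7,"rx": 0,"ry": 0,"rz": 0},
  {"tx": 0,"ty": 0,"tz": 1.7,"rx": 0,"ry": 0,"rz": 0},
])

```text
time: 19.83
position: [0.4826, 0.1255, 0.0689]
tool_rot: [1.0, 0.015, 0.0, -0.0]
ft_force: [0.3, 0.8, -1.5]
grip_width: 0.0191
```

Run:
```python
from h import *
to(.4824,.1255,.0435,1.73); c,o=wrist('w9')
from rig import robot
s=robot.camera("scene");cv2.imwrite("pics/s9.png",cv2.resize(s["color"][200:420,240:500,::-1],None,fx=3,fy=2.7))
```

```text
t 19.83 pos [0.4826 0.1255 0.0689] yaw 1.76 tilt [0.02 0.  ] w 0.0191 F [ 0.31  0.8  -1.55] M [-0.024  0.113  0.042] q6 1.57
  d cm [-0.02 -0.    2.54] rot [-0.     -0.0003  0.0006]
```

View pics/w9.png

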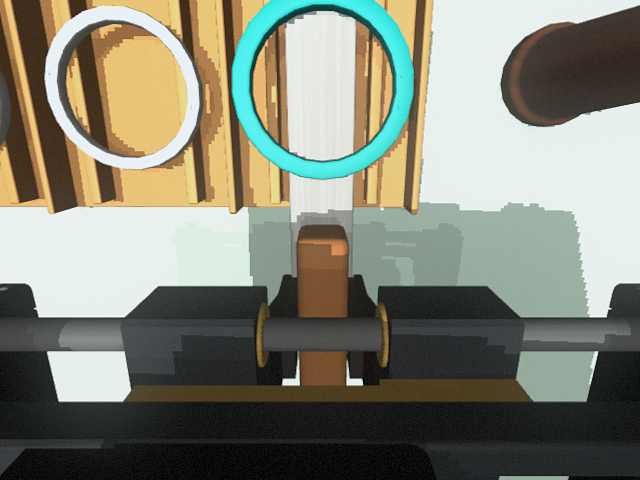

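View pics/s9.png

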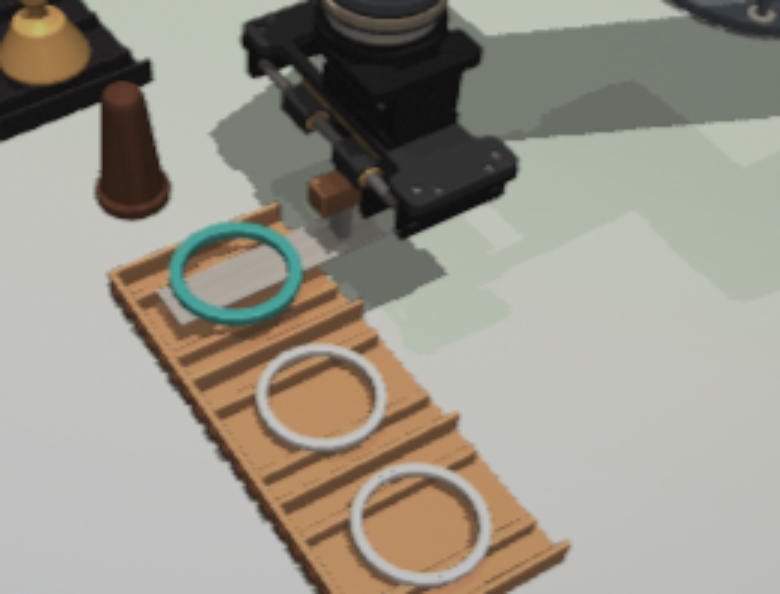

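Run:
```python
from h import *
c=dict(np.load("w9.npz"))
hsv=cv2.cvtColor(c["color"],cv2.COLOR_RGB2HSV)
m=((hsv[...,0]>75)&(hsv[...,0]<100)&(hsv[...,1]>120));m[190:]=0;m[:,:225]=0;m[:,420:]=0
ys,xs=np.where(m);pts=np.array([(u,ys[xs==u].max()+.5) for u in np.unique(xs)]);pts=pts[(pts[:,1]>110)]
from scipy.optimize import least_squares
P=world(c,pts,.046)[:,:2]
s=least_squares(lambda q:np.hypot(*(P-q).T)-.043,[.58,.125]);print(s.x,np.sqrt(np.mean(s.fun**2)))
e=c["color"][150:220,220:430,::-1];cv2.imwrite("pics/w9z.png",cv2.resize(e,None,fx=3.8,fy=5,interpolation=2))
```

```text
[0.57890738 0.12883971] 0.0001747481902169032
```

View pics/w9z.png

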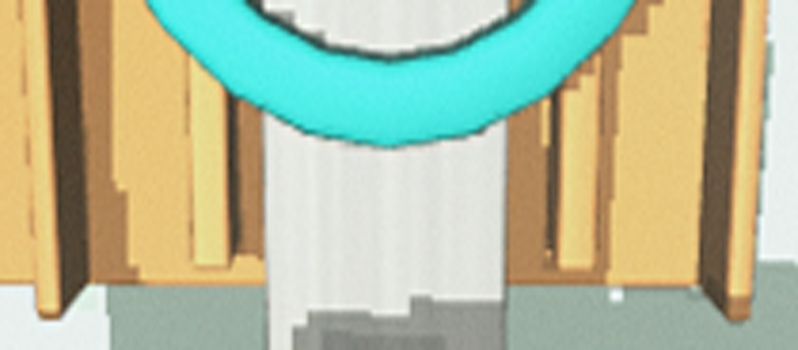

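Run:
```python
from h import *
c=dict(np.load("w9.npz"))
P=world(c,[(275.2,202.7),(371.8,202.9)],.021)[:,:2];m=P.mean(0);a=np.radians(1.73)
print(P,np.hypot(*(P[0]-P[1])),"bay1",m+.06*np.array([np.cos(a),np.sin(a)]))
```

```text
[[0.5180379  0.15435312]
 [0.51972845 0.09799538]] 0.05638309397324786 bay1 [0.57885583 0.12798563]
```

Call:
send_rows([
  {"tx": 0,"ty": 0,"tz": 0.3,"rx": 0,"ry": 0,"rz": 0},
  {"tx": 0,"ty": 0,"tz": 0.7,"rx": 0,"ry": 0,"rz": 0},
  {"tx": 0,"ty": 0,"tz": 1.0,"rx": 0,"ry": 0,"rz": 0},
  {"tx": 0,"ty": 0,"tz": 1.2,"rx": 0,"ry": 0,"rz": 0},
  {"tx": 0,"ty": 0,"tz": 1.35,"rx": 0,"ry": 0,"rz": 0},
])

```text
time: 20.35
position: [0.4822, 0.1255, 0.055]
tool_rot: [1.0, 0.015, -0.0, -0.0]
ft_force: [-0.7, -0.3, -0.5]
grip_width: 0.0197
```

Call:
send_rows([
  {"tx": 0,"ty": 0,"tz": 0.13,"rx": 0,"ry": 0,"rz": 0},
  {"tx": 0,"ty": 0,"tz": 0.26,"rx": 0,"ry": 0,"rz": 0},
  {"tx": 0,"ty": 0,"tz": 0.39,"rx": 0,"ry": 0,"rz": 0},
  {"tx": 0,"ty": 0,"tz": 0.52,"rx": 0,"ry": 0,"rz": 0},
  {"tx": 0,"ty": 0,"tz": 0.65,"rx": 0,"ry": 0,"rz": 0},
])

```text
time: 20.77
position: [0.4826, 0.1255, 0.0488]
tool_rot: [1.0, 0.015, 0.0, -0.0]
ft_force: [-0.5, -0.3, -0.6]
grip_width: 0.0194
```

Call:
send_rows([
  {"tx": 0,"ty": 0,"tz": 0.15,"rx": 0,"ry": 0,"rz": 0},
  {"tx": 0,"ty": 0,"tz": 0.3,"rx": 0,"ry": 0,"rz": 0},
  {"tx": 0,"ty": 0,"tz": 0.45,"rx": 0,"ry": 0,"rz": 0},
  {"tx": 0,"ty": 0,"tz": 0.5,"rx": 0,"ry": 0,"rz": 0},
  {"tx": 0,"ty": 0,"tz": 0.5,"rx": 0,"ry": 0,"rz": 0},
])

```text
time: 21.18
position: [0.4823, 0.1255, 0.0437]
tool_rot: [1.0, 0.015, -0.0, -0.0]
ft_force: [-0.4, -0.6, -0.9]
grip_width: 0.0196
```

Run:
```python
from h import *
to(.3524,.1216,.0437,1.73); c,o=wrist('w10')
from rig import robot
s=robot.camera("scene");cv2.imwrite("pics/s10.png",cv2.resize(s["color"][200:420,240:500,::-1],None,fx=3,fy=2.7))
hsv=cv2.cvtColor(c["color"],cv2.COLOR_RGB2HSV)
m=((hsv[...,0]>75)&(hsv[...,0]<100)&(hsv[...,1]>120));m[200:]=0;m[:,:225]=0;m[:,430:]=0
ys,xs=np.where(m);P=world(c,np.c_[xs,ys]);print("z pct",np.percentile(P[:,2],[10,50,90]))
pts=np.array([(u,ys[xs==u].max()+.5) for u in np.unique(xs)]);pts=pts[(pts[:,1]>120)]
from scipy.optimize import least_squares
for z in(.028,.0285):
    P=world(c,pts,z)[:,:2]
    s=least_squares(lambda q:np.hypot(*(P-q).T)-.043,[.58,.125]);print(s.x,np.sqrt(np.mean(s.fun**2)))
```

```text
t 21.18 pos [0.4823 0.1255 0.0437] yaw 1.77 tilt [-0.01  0.  ] w 0.0196 F [-0.41 -0.61 -0.88] M [-0.01   0.006 -0.045] q6 1.57
  d cm [-1.3e+01 -1.0e-02  0.0e+00] rot [-0.      0.0002  0.0006]
z pct [0.02981409 0.03155849 0.03255145]
[0.57865578 0.12881597] 0.000160759990890266
[0.57873899 0.12881812] 0.0001640695354127318
```

View pics/s10.png

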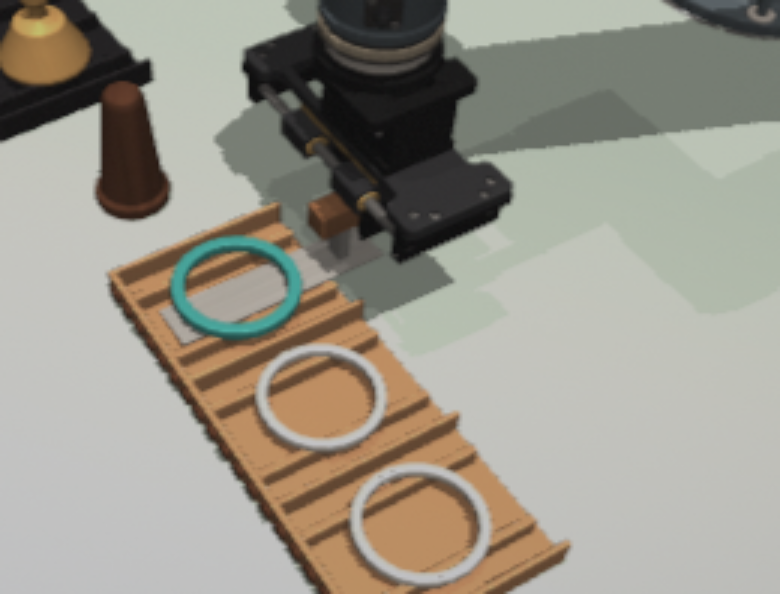

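View pics/w10.png

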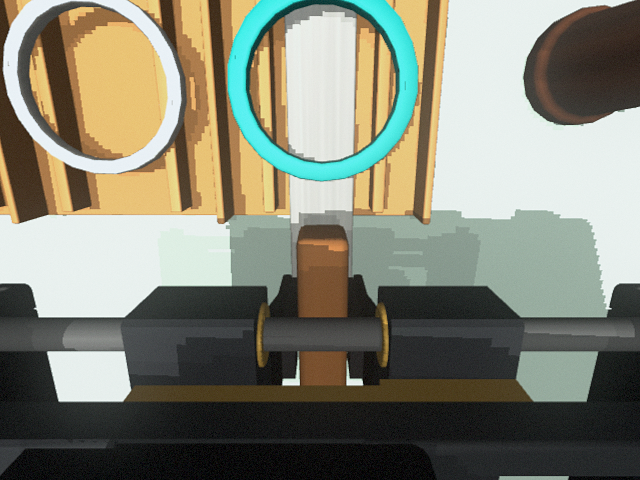

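Resting on both ribs within about 1 mm of the bay centre. Now I'll draw the blade straight out.

Call:
send_rows([
  {"tx": -0.4,"ty": 0,"tz": 0,"rx": 0,"ry": 0,"rz": 0},
  {"tx": -1.2,"ty": 0,"tz": 0,"rx": 0,"ry": 0,"rz": 0},
  {"tx": -2.2,"ty": 0,"tz": 0,"rx": 0,"ry": 0,"rz": 0},
  {"tx": -3.2,"ty": 0,"tz": 0,"rx": 0,"ry": 0,"rz": 0},
  {"tx": -4.2,"ty": 0,"tz": 0,"rx": 0,"ry": 0,"rz": 0},
])

```text
time: 21.7
position: [0.4385, 0.1242, 0.0439]
tool_rot: [1.0, 0.015, -0.001, -0.0]
ft_force: [0.5, -0.4, -1.0]
grip_width: 0.0194
```

Call:
send_rows([
  {"tx": -1,"ty": 0,"tz": 0,"rx": 0,"ry": 0,"rz": 0},
  {"tx": -2,"ty": 0,"tz": 0,"rx": 0,"ry": 0,"rz": 0},
  {"tx": -3,"ty": 0,"tz": 0,"rx": 0,"ry": 0,"rz": 0},
  {"tx": -4,"ty": 0,"tz": 0,"rx": 0,"ry": 0,"rz": 0},
  {"tx": -5,"ty": 0,"tz": 0,"rx": 0,"ry": 0,"rz": 0},
])

```text
time: 22.12
position: [0.3895, 0.1226, 0.0439]
tool_rot: [1.0, 0.015, 0.0, -0.0]
ft_force: [-0.4, 0.7, -0.4]
grip_width: 0.0194
```

Call:
send_rows([
  {"tx": -0.8,"ty": 0,"tz": 0,"rx": 0,"ry": 0,"rz": 0},
  {"tx": -1.3,"ty": 0,"tz": 0,"rx": 0,"ry": 0,"rz": 0},
  {"tx": -1.5,"ty": 0,"tz": 0,"rx": 0,"ry": 0,"rz": 0},
  {"tx": -1.5,"ty": 0,"tz": 0,"rx": 0,"ry": 0,"rz": 0},
  {"tx": -1.5,"ty": 0,"tz": 0,"rx": 0,"ry": 0,"rz": 0},
])

```text
time: 22.53
position: [0.3762, 0.1222, 0.0438]
tool_rot: [1.0, 0.015, 0.001, -0.0]
ft_force: [-0.4, -0.4, -0.8]
grip_width: 0.0197
```

Run:
```python
from h import *
to(.40,.0,.1,-88); c,o=wrist('w11')
from rig import robot
s=robot.camera("scene");cv2.imwrite("pics/s11.png",cv2.resize(s["color"][200:420,240:500,::-1],None,fx=3,fy=2.7))
```

```text
t 22.53 pos [0.3762 0.1222 0.0438] yaw 1.76 tilt [0.07 0.  ] w 0.0197 F [-0.36 -0.38 -0.79] M [ 0.014  0.032 -0.046] q6 1.57
  d cm [ 2.01 12.29 -5.62] rot [-9.0000e-04 -9.0000e-04  1.5666e+00]
```

View pics/s11.png

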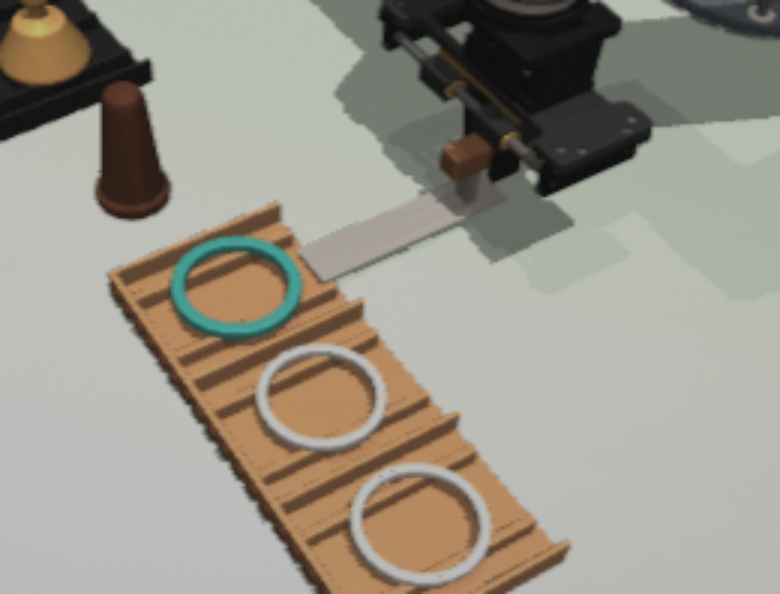

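Call:
send_rows([
  {"tx": 0,"ty": 0,"tz": -0.5,"rx": 0,"ry": 0,"rz": 0},
  {"tx": 0,"ty": 0,"tz": -1.8,"rx": 0,"ry": 0,"rz": 0},
  {"tx": 0,"ty": 0,"tz": -3.5,"rx": 0,"ry": 0,"rz": 0},
  {"tx": 0,"ty": 0,"tz": -5,"rx": 0,"ry": 0,"rz": 0},
  {"tx": 0,"ty": 0,"tz": -6,"rx": 0,"ry": 0,"rz": 0},
])

```text
time: 23.05
position: [0.3761, 0.1222, 0.1052]
tool_rot: [1.0, 0.015, 0.001, -0.0]
ft_force: [0.3, -0.3, -1.4]
grip_width: 0.0199
```

Call:
send_rows([
  {"tx": 0.5,"ty": 0.4,"tz": 0,"rx": 0,"ry": 0,"rz": -0.1},
  {"tx": 1.2,"ty": 1,"tz": 0,"rx": 0,"ry": 0,"rz": -0.22},
  {"tx": 2,"ty": 1.6,"tz": 0,"rx": 0,"ry": 0,"rz": -0.34},
  {"tx": 2.4,"ty": 2,"tz": 0,"rx": 0,"ry": 0,"rz": -0.46},
  {"tx": 2.4,"ty": 2,"tz": 0,"rx": 0,"ry": 0,"rz": -0.58},
])

```text
time: 23.47
position: [0.4021, 0.1023, 0.1044]
tool_rot: [0.953, 0.303, 0.001, 0.001]
ft_force: [1.0, 0.5, -0.7]
grip_width: 0.0192
```

Call:
send_rows([
  {"tx": 0,"ty": 0,"tz": 0,"rx": 0,"ry": 0,"rz": -0.12},
  {"tx": 0,"ty": 0,"tz": 0,"rx": 0,"ry": 0,"rz": -0.24},
  {"tx": 0,"ty": 0,"tz": 0,"rx": 0,"ry": 0,"rz": -0.36},
  {"tx": 0,"ty": 0,"tz": 0,"rx": 0,"ry": 0,"rz": -0.48},
  {"tx": 0,"ty": 0,"tz": 0,"rx": 0,"ry": 0,"rz": -0.6},
])

```text
time: 23.88
position: [0.4003, 0.1029, 0.1042]
tool_rot: [0.821, 0.572, 0.0, 0.0]
ft_force: [-0.2, 0.1, -0.5]
grip_width: 0.0194
```

Call:
send_rows([
  {"tx": 0,"ty": 0,"tz": 0,"rx": 0,"ry": 0,"rz": -0.12},
  {"tx": 0,"ty": 0,"tz": 0,"rx": 0,"ry": 0,"rz": -0.24},
  {"tx": 0,"ty": 0,"tz": 0,"rx": 0,"ry": 0,"rz": -0.34},
  {"tx": 0,"ty": 0,"tz": 0,"rx": 0,"ry": 0,"rz": -0.39},
  {"tx": 0,"ty": 0,"tz": 0,"rx": 0,"ry": 0,"rz": -0.39},
])

```text
time: 24.3
position: [0.4003, 0.1029, 0.1042]
tool_rot: [0.696, 0.718, 0.0, 0.0]
ft_force: [0.1, 0.4, -0.5]
grip_width: 0.0195
```

Call:
send_rows([
  {"tx": 0,"ty": 0,"tz": 1,"rx": 0,"ry": 0,"rz": 0},
  {"tx": 0,"ty": 0,"tz": 2.5,"rx": 0,"ry": 0,"rz": 0},
  {"tx": 0,"ty": 0,"tz": 4,"rx": 0,"ry": 0,"rz": 0},
  {"tx": 0,"ty": 0,"tz": 5,"rx": 0,"ry": 0,"rz": 0},
  {"tx": 0,"ty": 0,"tz": 5.5,"rx": 0,"ry": 0,"rz": 0},
])

```text
time: 24.72
position: [0.3998, 0.1029, 0.048]
tool_rot: [0.697, 0.717, -0.0, -0.0]
ft_force: [-0.0, 0.5, -1.0]
grip_width: 0.0195
```

Call:
send_rows([
  {"tx": 0,"ty": 0,"tz": 0.3,"rx": 0,"ry": 0,"rz": 0},
  {"tx": 0,"ty": 0,"tz": 0.3,"rx": 0,"ry": 0,"rz": 0},
  {"tx": 0,"ty": 0,"tz": 0.3,"rx": 0,"ry": 0,"rz": 0},
])

```text
time: 24.97
position: [0.4003, 0.1029, 0.0461]
tool_rot: [0.697, 0.717, 0.0, 0.0]
ft_force: [-0.6, -0.3, -0.6]
grip_width: 0.0194
```

Run:
```python
from h import *
o=to(.40,.1,.0338,91.8)
```

```text
t 24.97 pos [0.4003 0.1029 0.0461] yaw 91.7 tilt [0.03 0.  ] w 0.0194 F [-0.63 -0.27 -0.65] M [-0.008 -0.106  0.041] q6 -0.05
  d cm [-0.29 -0.04  1.23] rot [ 0.0006  0.     -0.0018]
```

Lower the last 12 mm slowly.

Call:
send_rows([
  {"tx": 0,"ty": 0,"tz": 0.3,"rx": 0,"ry": 0,"rz": 0},
  {"tx": 0,"ty": 0,"tz": 0.6,"rx": 0,"ry": 0,"rz": 0},
  {"tx": 0,"ty": 0,"tz": 0.9,"rx": 0,"ry": 0,"rz": 0},
  {"tx": 0,"ty": 0,"tz": 1.1,"rx": 0,"ry": 0,"rz": 0},
  {"tx": 0,"ty": 0,"tz": 1.2,"rx": 0,"ry": 0,"rz": 0},
])

```text
time: 25.38
position: [0.3999, 0.103, 0.0336]
tool_rot: [0.696, 0.718, -0.0, -0.0]
ft_force: [0.4, -0.1, -1.3]
grip_width: 0.0196
```

Call:
send_rows([
  {"tx": 0,"ty": 0,"tz": 0.05,"rx": 0,"ry": 0,"rz": 0},
  {"tx": 0,"ty": 0,"tz": 0.05,"rx": 0,"ry": 0,"rz": 0},
  {"tx": 0,"ty": 0,"tz": 0.05,"rx": 0,"ry": 0,"rz": 0},
])

```text
time: 25.63
position: [0.3999, 0.1029, 0.0335]
tool_rot: [0.696, 0.718, -0.0, -0.0]
ft_force: [-1.1, -0.8, 2.6]
grip_width: 0.0194
```

Run:
```python
from h import *
o=to(.40,.1,.0338,91.8)
```

```text
t 25.63 pos [0.3999 0.1029 0.0335] yaw 91.72 tilt [-0. -0.] w 0.0194 F [-1.07 -0.78  2.56] M [-0.082 -0.055  0.022] q6 -0.05
  d cm [-0.29 -0.   -0.03] rot [-0.      0.     -0.0014]
```

On the counter (+2.6 N). Open, wait, then rise straight up.

Call:
send_rows([
  {"tx": 0,"ty": 0,"tz": 0,"rx": 0,"ry": 0,"rz": 0},
  {"tx": 0,"ty": 0,"tz": 0,"rx": 0,"ry": 0,"rz": 0},
  {"tx": 0,"ty": 0,"tz": 0,"rx": 0,"ry": 0,"rz": 0},
  {"tx": 0,"ty": 0,"tz": 0,"rx": 0,"ry": 0,"rz": 0},
  {"tx": 0,"ty": 0,"tz": 0,"rx": 0,"ry": 0,"rz": 0},
], claw=6)

```text
time: 26.05
position: [0.4001, 0.103, 0.0333]
tool_rot: [0.696, 0.718, 0.0, 0.0]
ft_force: [-0.1, 0.3, 0.4]
grip_width: 0.0448
```

Call:
send_rows([
  {"tx": 0,"ty": 0,"tz": 0,"rx": 0,"ry": 0,"rz": 0},
  {"tx": 0,"ty": 0,"tz": 0,"rx": 0,"ry": 0,"rz": 0},
  {"tx": 0,"ty": 0,"tz": 0,"rx": 0,"ry": 0,"rz": 0},
  {"tx": 0,"ty": 0,"tz": 0,"rx": 0,"ry": 0,"rz": 0},
  {"tx": 0,"ty": 0,"tz": 0,"rx": 0,"ry": 0,"rz": 0},
])

```text
time: 26.47
position: [0.4, 0.1029, 0.0333]
tool_rot: [0.696, 0.718, 0.0, -0.0]
ft_force: [0.1, 0.7, 0.1]
grip_width: 0.0596
```

Run:
```python
from h import *
o=to(.40,.1,.16,91.8)
```

```text
t 26.47 pos [0.4    0.1029 0.0333] yaw 91.72 tilt [-0.  0.] w 0.0596 F [0.1  0.69 0.12] M [ 0.01  -0.124  0.001] q6 -0.05
  d cm [-2.900e-01 -1.000e-02 -1.267e+01] rot [-0.     -0.     -0.0014]
```

Call:
send_rows([
  {"tx": 0,"ty": 0,"tz": -1,"rx": 0,"ry": 0,"rz": 0},
  {"tx": 0,"ty": 0,"tz": -3,"rx": 0,"ry": 0,"rz": 0},
  {"tx": 0,"ty": 0,"tz": -5,"rx": 0,"ry": 0,"rz": 0},
  {"tx": 0,"ty": 0,"tz": -7,"rx": 0,"ry": 0,"rz": 0},
  {"tx": 0,"ty": 0,"tz": -9,"rx": 0,"ry": 0,"rz": 0},
])

```text
time: 26.88
position: [0.3996, 0.1029, 0.1241]
tool_rot: [0.696, 0.718, -0.0, -0.0]
ft_force: [0.2, 0.1, 0.3]
grip_width: 0.0597
```

Call:
send_rows([
  {"tx": 0,"ty": 0,"tz": -2,"rx": 0,"ry": 0,"rz": 0},
  {"tx": 0,"ty": 0,"tz": -4,"rx": 0,"ry": 0,"rz": 0},
  {"tx": -3,"ty": -3,"tz": -6,"rx": 0,"ry": 0,"rz": 0},
  {"tx": -6,"ty": -6,"tz": -6,"rx": 0,"ry": 0,"rz": 0},
  {"tx": -6,"ty": -6,"tz": -6,"rx": 0,"ry": 0,"rz": 0},
])

```text
time: 27.3
position: [0.3368, 0.0396, 0.1837]
tool_rot: [0.697, 0.717, -0.002, -0.001]
ft_force: [-1.0, 0.6, 0.4]
grip_width: 0.0605
```

Run:
```python
from h import *
from rig import robot
o=to(.40,.1,.16,91.8); c,o=wrist("w12")
s=robot.camera("scene");cv2.imwrite("pics/s12.png",s["color"][:,:,::-1])
hsv=cv2.cvtColor(s["color"],cv2.COLOR_RGB2HSV)
m=((hsv[...,0]>75)&(hsv[...,0]<100)&(hsv[...,1]>120)&(hsv[...,2]>70));m[:260]=0
ys,xs=np.where(m);P=world(s,np.c_[xs,ys]);print(len(xs),"glass z",np.percentile(P[:,2],[5,50,95]).round(4),P.mean(0).round(4))
```

```text
t 27.3 pos [0.3368 0.0396 0.1837] yaw 91.63 tilt [-0.25 -0.03] w 0.0605 F [-1.03  0.64  0.35] M [ 0.018 -0.088 -0.024] q6 -0.24
  d cm [5.85 6.5  2.34] rot [-0.0043  0.0004 -0.003 ]
480 glass z [0.0253 0.0306 0.0332] [0.5812 0.1335 0.0316]
```

View pics/s12.png

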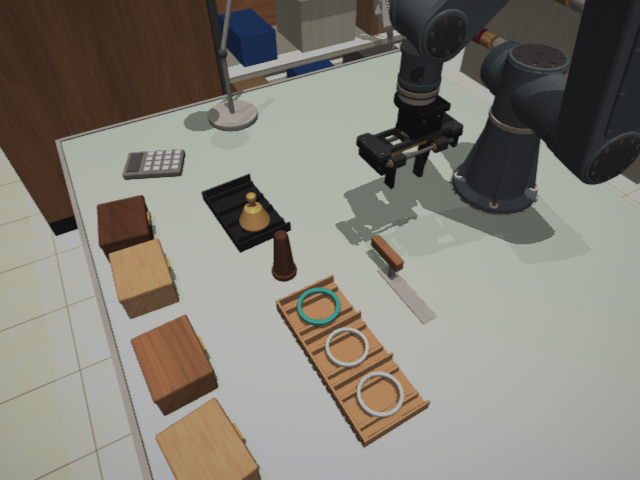

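View pics/w12.png

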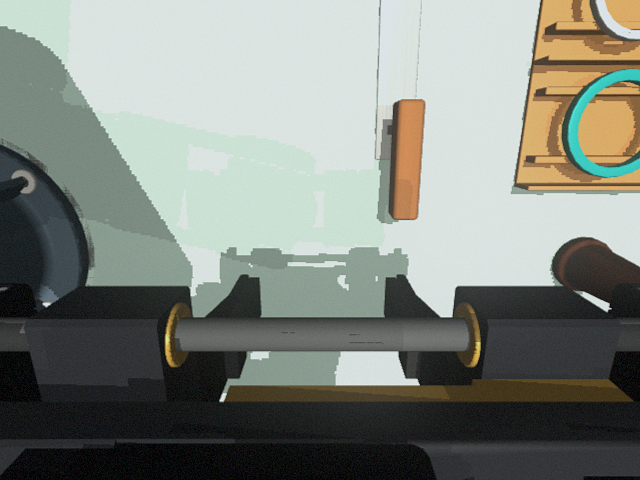

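The glass lies flat in bay1 at scene pixel (318,306). The lifter is flat on the counter from (387,255) to (425,318), clear of the box. The bell, cone and silver bangles haven't moved, so I'm handing in.

```bash
python3 -c "
from rig import robot
print(robot.hand_in())"
```

```text
the job is handed in; nothing more can be done
None
```

I handed the job in at about 27 s of the 70 s allowed. The rig gives no verdict, so the result below rests on my own checks.

I picked up the lifter by its grip and slid the blade between the tray ribs under the glass bangle. I then carried the bangle level over the cone, set it down slowly in the empty bay (bay1), drew the blade straight out and laid the lifter flat in front of the box.

**Last checks:**
- **Bangle position:** the wrist camera put its centre about 1 mm from the bay centre after set-down, before I drew the blade out. I did not re-fit it afterwards; the final pictures show no visible shift.
- **Bangle height:** it reads about 31 mm at the top of the ring, which matches lying flat on the ribs. A rough average over the scene camera's glass pixels gave a point about 6 mm off in y. That reading is less precise than the wrist fit, so I did not act on it.
- **Lifter:** it looks flat, blade down, with about 10 cm between it and the box front by commanded positions. Its grip is about 18 cm from the bangle's centre.
- **Other items:** the silver bangles, bell and cone look unmoved in the final scene picture. I judged that by eye and did not measure it.
- **Forces:** wrist force readings at the end of each move stayed under 3 N.

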